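# Open the cash drawer with its release key

### The arm

A 6-joint arm with a two-finger parallel gripper is mounted at the origin on a cart in front of the work surface, level with it; the furniture and walls round the work are solid. World frame = base frame: x ahead of the robot, y to its left, z up, the work surface at z = 0. Lengths are in m, angles in rad, forces in N, time in s.
With the tool pointing down it reaches from about 0.35 to 1 m from the base axis. Payload 7.1 kg.
Tool frame: the origin (TCP) lies at the very end of the fingers, on their centre line; the grasp point (between the pads) lies 19 mm behind it; z points along the fingers, x is the direction in which the jaws open and shut, and the axes are right-handed (so a half turn about z gives the same grasp; the last joint's range is limited). The gripper opens to 85 mm and grips with 20 to 120 N. Pads are 22 mm wide; open, the fingers measure 114 mm over their backs; the gripper's body (76 mm by 85 mm) begins 54 mm behind the grasp point. The pads swing forward as they close: fully open they stand 13 mm farther back than shut.
Start: joints at [-1.357, 0.423, 1.63, -0, 1.089, -0.019], TCP at [0.144, -0.608, 0.231] pointing down, gripper open.
Joint ranges: [-3, 3], [-0.9, 2.11], [0.09, 2.58], [-1.31, 4.45], [0.11, 2.69], [-2.54, 2.54]. Speed limits (rad/s): [2.39, 2.39, 3.01, 3.14, 3.14, 3.14].

### API

Orientations are given as a rotation vector (axis times angle).
In Python, from plant import * gives the robot as it stands. The module is installed in compiled form; this text tells all that it offers.
- The arm moves only by the tool drive_tool, never from a script. Its argument "rows" is a list of rows, each an object of numbers: "hand": the finger opening in cm, from 0 to 8.54; "dx", "dy", "dz": the shift along the world's x, y, z in cm; "rx", "ry", "rz": the turn, a rotation vector about the world's x, y, z in rad. A call has exactly 5 rows; each row is the pose to reach, as a shift and turn from the pose commanded when the call began; what a row does not reach only later rows make up. A row lasts 1/10 s, in which the tool goes at most 50 mm and 8.59 degrees, less where a joint would pass 70% of its speed; a pose out of reach is approached as far as the arm can. A call with a gripper value outside its range is refused whole. The fingers move at their own pace and stop on an object; "newtons" is the grip in N (left out, the last holds). Time passes only in rows, so rows that repeat a pose let the fingers close, or fill a call up. It gives the time, the measured TCP pose, the force and the opening at its end, in the units of the state.
- get_obs(): the state, without advancing time (a new reading comes with each control period).
- snapshot(name): name is "scene" or "side" or "wrist"; returns a dict with "pixels" (420x560x3 uint8, red, green, blue), "fovy" (degrees; the focal length in pixels is half the picture's height over the tangent of half this angle, whatever the lens; pixels are square), "cx", "cy" (the principal point, pixels), "dist_coeffs" ([k1, k2, p1, p2, k3] as OpenCV has them; the pictures are not rectified), "view" (4x4, takes a point from world to camera coordinates). Camera axes: x right, y up, looking along -z (the intrinsics and any distortion apply to the point x, -y, -z); pixel columns grow to the right and rows downward; lengths in m; the calibration is good to about 2 mm. A picture is of the moment at which its call begins. There is no depth.
- hand_in(): hands the job in, once; it reports no verdict.
The state is a dict: "t": time; "q": joint angles; "qd": joint speeds; "tau": joint torques, N m; "tcp_pos": TCP position; "ee_rot": TCP orientation; "contact_force": force on the tool from outside, world axes, zero at the start; "ft_torque": the same for the moment, N m; "width": finger opening in m.
Only numpy, scipy, OpenCV 4.12 (cv2) and the standard library are available. Lean on these libraries where they do the work, as an engineer would, in place of code of your own. Each camera call takes 0.05 s, during which the arm holds its last target.

### The job

The till has lost power, so open the compact cash drawer by hand: take the release key out of the wooden block, find the small hole in the brass plate on the drawer's top with its rod, and press gently down through it until the hidden spring catch lets go and the drawer springs out a little. Finish with the drawer pulled all the way out and the key back in its own hole in the block. Do not lean hard on the key, that bends the catch, and leave the goods, labels and sign on and around the drawer where they are.

Things in the scene. Friction and masses are not known exactly. Their poses are not given: they have to be found in the camera images.
- cash_drawer: Compact white cash drawer unit, fixed, 240 deep (x) x 220 wide (y) x 85 high. Origin: centre of the housing's underside (the aluminium face plate lies in front of it, x = -120 to -132). Its -x axis points to the front, out of which the drawer slides; +y to its left, z up. On its top near the left front corner sits a brass plate, 48 x 48 x 3, with the release hole.
- hole_nominal (a point): Drawn position of the release hole (8.5 diameter, 1 mm chamfer) in the middle of the brass plate, on its upper face: 88 above the unit's underside, 85 in front of its centre and 80 left. The plate was screwed on by hand in slotted holes: the true hole lies up to 4 mm off this point along the unit's x and along its y. Find it by feel or by eye. Never press the key on the unit with over 25 N.
- drawer (a joint): How far the drawer is out, in m: 0 shut and latched, it springs out by itself to about 0.05 when the catch is tripped, 0.115 at its outer stop. Slides with about 3 N of friction.
- front_edge (a point): Middle of the upper edge of the drawer's aluminium face plate, which is 12 thick (along the unit's x), 220 wide, its upper edge 85 above the counter; shut, it is flush with the housing's top. Sprung out, there is open space behind that edge back to the housing (the tray there is only 41 high), so it can be pinched or hooked from above.
- release_key: Release key, loose, about 60 g: round steel rod, 6 diameter, rounded tip, 65 long, under a flat wooden handle 12 thick (x) x 28 wide (y) x 60 high. Origin: the rod's tip; z points along the rod to the handle, which spans z = 65 to 125. At the start it stands upright in the middle hole of the wooden block, the handle's foot resting on the block's top.
- key_tip (a point): Lower end of the key's rod (same point as the key's origin).
- key_block: Wooden pen block, fixed, 66 x 66 x 76 high. Origin: centre of its underside, z up. Three holes in the top in a row along its y: the key's in the middle, 9 in diameter and 68 deep, and two empty pen holes of 12 at y = -22 and +22.
- socket (a point): Mouth of the key's hole: centre of the block's top, 76 above the counter.
- top_jar: Honey jar, 64 across, 97 high, standing on the right of the cash drawer's top. Origin under its centre. Leave it.
- top_sign: Small price sign in a clear holder, 26 x 62 x 51 high, standing in front of the jar on the cash drawer's top. Origin under its centre. Leave it.
- ring_pack_a: Wrapped ring cake, 90 x 94 x 25, on the counter left of the cash drawer. Leave it.
- ring_pack_b: Wrapped ring cake, 90 x 94 x 24, on the counter farther left. Leave it.
- bar_a: Wrapped butter bar, 57 x 101 x 25, on the counter at the right front. Leave it.
- bar_b: Wrapped butter bar, 57 x 101 x 25, on the counter right of the cash drawer. Leave it.
- label_stack: Stack of gift labels, 31 x 45 x 10, near the front edge of the counter. Leave it.
- catch_middle (a point): Point 30 below hole_nominal. The hidden catch's striker, a pad 22 across set by a screw, lies 20 to 40 below the plate's upper face, differently each time. Its spring resists with 4 N at first, 0.5 N more per mm, with rubbing 5 to 13 N in all; about 6 mm down the catch lets go, at 8.5 mm comes a solid stop. It springs back up when left.
Not all that is in view belongs to the job. Of the things like the release_key, leave any that is blue, turquoise or white; of the rest the smaller one is meant.

How it is judged:
On the way, in this order (a step that is already met when the one before it is completed fails the run):
1. the key's rod is in the release hole (z of key_tip in the frame of cash_drawer below 0.078 m and horizontal distance between key_tip and hole_nominal below 0.012 m and value of joint drawer below 0.01 m), for 0.1 s.
2. the catch has let go and the drawer has sprung out (value of joint drawer above 0.03 m), for 0.1 s.
3. the drawer is pulled out (value of joint drawer above 0.1 m), for 0.1 s.
At the end, for the whole second after the job is handed in: The drawer stands pulled out to its stop (at least 100 of its 115 mm) and the key stands at rest, let go, in its hole in the wooden block with its tip no more than 20 mm above the block's underside (value of joint drawer above 0.1 m and z of key_tip in the frame of key_block below 0.02 m and horizontal distance between key_tip and socket below 0.008 m and linear speed of release_key below 0.02 m/s); the robot touches nothing.
It fails at once if the key presses on the cash drawer unit or its catch with more than 25 N (contact force between release_key and cash_drawer above 25 N).
It fails at once if a bystander is shifted by more than 20 mm (distance of any of top_jar, top_sign, ring_pack_a, ring_pack_b, bar_a, bar_b, label_stack from where it was at the start of the episode above 0.02 m).
It fails at once if the jar or the sign on the drawer is tipped (angle between any of top_jar, top_sign's own z axis and vertical above 0.4 rad).
It also fails if it takes over 67 s, if anything falls off the work surface, if the arm or the gripper's body presses on something with over 40 N, if the wrist force passes 120 N, or if a joint passes its speed limit or range.

## Working session

There is one attempt and no reset: what is moved stays moved. The work goes in short steps, Python scripts to look and compute and a tool call to move; the robot and the scene stay as the last step left them, time stands still between calls to the robot, and variables do not carry over. Pictures are saved under pics/ and viewed, and the job is handed in when it is done.

Besides the shell and the picture viewer there is one more tool, called as name([rows], argument=value, ...), one row to a line, values as JSON. drive_tool: Moves the arm, as the interface text tells. Its arguments: {"type":"object","properties":{"rows":{"type":"array","items":{"type":"object","properties":{"hand":{"type":"number"},"dx":{"type":"number"},"dy":{"type":"number"},"dz":{"type":"number"},"rx":{"type":"number"},"ry":{"type":"number"},"rz":{"type":"number"}}}},"newtons":{"type":"number"}},"required":["rows"]}

```bash
mkdir -p pics; cat > h.py <<'E'
from plant import *
import numpy as np, cv2, json
def K(s):
    f=210/np.tan(np.radians(s['fovy'])/2); return np.array([[f,0,s['cx']],[0,f,s['cy']],[0,0,1.]])
def take(n,tag):
    s=snapshot(n); cv2.imwrite(f'pics/{tag}.png',s['pixels'][:,:,::-1]); 
    np.savez(f'pics/{tag}.npz',**{k:np.array(v) for k,v in s.items()}); return s
def load(tag): 
    d=np.load(f'pics/{tag}.npz'); return {k:d[k] for k in d}
def ray(s,uv):
    p=cv2.undistortPoints(np.array([[uv]],float),K(s),np.array(s['dist_coeffs'],float))[0,0]
    d=np.array([p[0],-p[1],-1.]); V=np.array(s['view']); R=V[:3,:3]; o=-R.T@V[:3,3]; d=R.T@d
    return o,d/np.linalg.norm(d)
def onz(s,uv,z):
    o,d=ray(s,uv); return o+d*(z-o[2])/d[2]
def tri(s1,a,s2,b):
    o1,d1=ray(s1,a);o2,d2=ray(s2,b)
    t=np.linalg.lstsq(np.c_[d1,-d2],o2-o1,rcond=None)[0]
    p,q=o1+t[0]*d1,o2+t[1]*d2; return (p+q)/2,np.linalg.norm(p-q)
def proj(s,P):
    V=np.array(s['view']); c=(V[:3,:3]@np.array(P,float).T).T+V[:3,3]; c=np.atleast_2d(c)*[1,-1,-1]
    return cv2.projectPoints(c.reshape(-1,1,3),np.zeros(3),np.zeros(3),K(s),np.array(s['dist_coeffs'],float))[0].reshape(-1,2)
E
python3 - <<'E'
from h import *
for n in ['scene','side','wrist']:
    s=take(n,n+'0'); V=np.array(s['view']); print(n,s['fovy'],s['cx'],s['cy'],s['dist_coeffs'],-V[:3,:3].T@V[:3,3],V[2,:3])
print(get_obs())
E
```

```text
scene 49.752078575933275 273.78125042911296 213.32563588238173 [-0.12586428  0.          0.          0.          0.        ] [-0.01392557  0.66138168  0.75826829] [-0.49412331  0.6466359   0.58112319]
side 54.34887069330997 274.1567120272722 211.3836412932224 [0.04098709 0.         0.         0.         0.        ] [ 0.34303192 -1.02756069  0.78470523] [-0.17929524 -0.78552467  0.59228728]
wrist 66.6188933089216 278.68276378847446 204.82683772057962 [-0.04897575  0.          0.          0.          0.        ] [ 0.22036986 -0.58922006  0.37287608] [0.30136537 0.07035914 0.9509093 ]
{'t': 0.15, 'q': array([-1.35697893e+00,  4.23699544e-01,  1.63049411e+00, -9.42650045e-06,
        1.08856799e+00, -1.89990632e-02]), 'qd': array([ 1.09373476e-03, -2.46618440e-03, -3.08662914e-03, -6.93297978e-05,
       -3.25036519e-03,  1.14936018e-03]), 'tau': array([ 9.02636239e-04, -5.57770836e+01, -2.82018846e+01, -7.66811127e-05,
        4.70936531e-03, -6.40021625e-06]), 'tcp_pos': array([ 0.14413574, -0.60773289,  0.23071086]), 'ee_rot': array([-2.46384444e+00,  1.94793482e+00,  1.42653948e-03]), 'contact_force': array([0.07449674, 0.38240335, 0.795395  ]), 'ft_torque': array([-0.02178252,  0.03272085,  0.01795508]), 'width': 0.08553804070009248}
```

View pics/scene0.png

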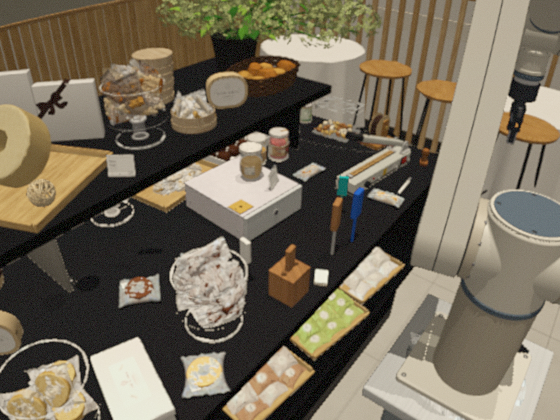

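View pics/side0.png

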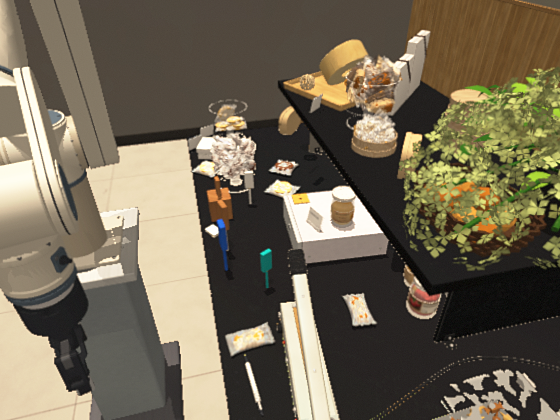

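View pics/wrist0.png

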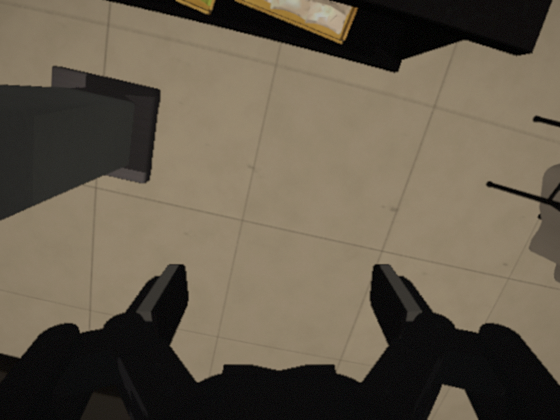

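```bash
python3 - <<'E'
import cv2
a=cv2.imread('pics/scene0.png');b=cv2.imread('pics/side0.png')
cv2.imwrite('pics/z1.png',cv2.resize(a[130:330,170:430],None,fx=3,fy=3,interpolation=cv2.INTER_CUBIC)[:600,:800])
cv2.imwrite('pics/z2.png',cv2.resize(b[150:300,190:390],None,fx=4,fy=4,interpolation=cv2.INTER_CUBIC))
E
```

```text
(no output)
```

View pics/z1.png

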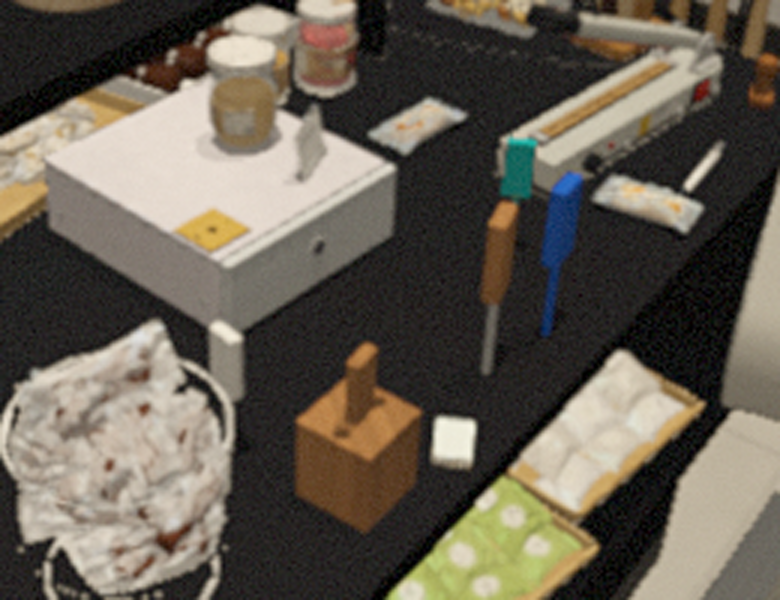

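View pics/z2.png

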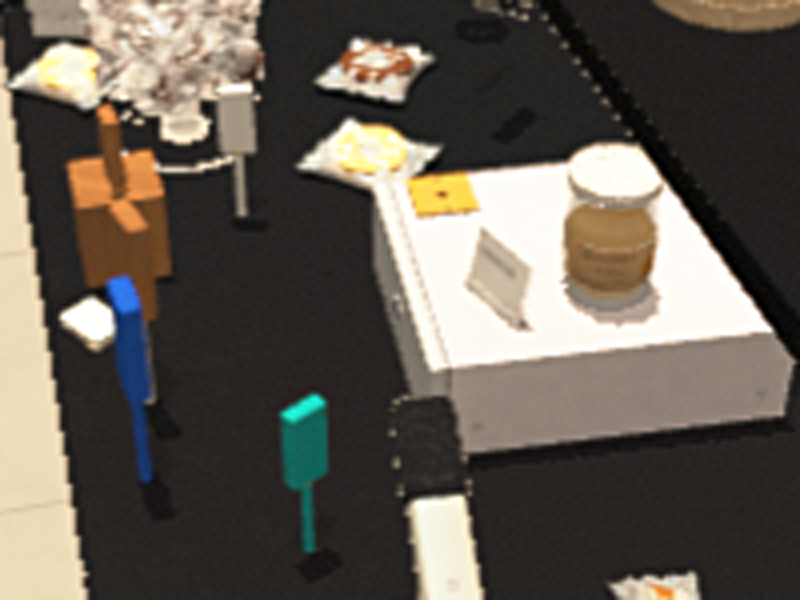

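```bash
python3 - <<'E'
import sys; sys.path.insert(0,'.')
from h import *
a=load('scene0');b=load('side0')
A=lambda x,y:(170+(x+.5)/3-.5,130+(y+.5)/3-.5)
B=lambda x,y:(190+(x+.5)/4-.5,150+(y+.5)/4-.5)
for n,p in dict(L=(296,450),R=(420,410),F=(367,463),h1=(342,432),h2=(377,400)).items(): print('blk',n,onz(a,A(*p),.076).round(4))
for n,p in dict(BL=(66,160),BR=(155,150),FR=(167,195),FL=(80,208),).items(): print('blk side',n,onz(b,B(*p),.076).round(4))
print('keytop', onz(a,A(364,348),.136), onz(b,B(106,109),.136))
print('plate a',[onz(a,A(*p),.088).round(4) for p in [(175,233),(210,209),(248,230),(214,252),(212,230)]])
print('plate b',[onz(b,B(*p),.088).round(4) for p in [(406,180),(467,172),(480,208),(417,217),(443,194)]])
print('unit a',[onz(a,A(*p),.085).round(4) for p in [(46,165),(222,265),(397,172)]])
print('unit b',[onz(b,B(*p),.085).round(4) for p in [(375,182),(437,370),(795,352),(635,160)]])
E
```

```text
blk L [0.4239 0.1036 0.076 ]
blk R [0.3785 0.0123 0.076 ]
blk F [0.3763 0.0823 0.076 ]
blk h1 [0.4095 0.0678 0.076 ]
blk h2 [0.41   0.0234 0.076 ]
blk side BL [0.3768 0.0812 0.076 ]
blk side BR [0.4471 0.0772 0.076 ]
blk side FR [0.4467 0.0118 0.076 ]
blk side FL [0.3801 0.0117 0.076 ]
keytop [0.41270819 0.04001456 0.136     ] [0.41078861 0.05024464 0.136     ]
plate a [array([ 0.6645, -0.0306,  0.088 ]), array([ 0.6658, -0.0777,  0.088 ]), array([ 0.6185, -0.0739,  0.088 ]), array([ 0.6197, -0.0307,  0.088 ]), array([ 0.6427, -0.0542,  0.088 ])]
plate b [array([ 0.624 , -0.0333,  0.088 ]), array([ 0.6719, -0.0349,  0.088 ]), array([ 0.667 , -0.0833,  0.088 ]), array([ 0.6188, -0.0823,  0.088 ]), array([ 0.6458, -0.0586,  0.088 ])]
unit a [array([ 0.8373, -0.0396,  0.085 ]), array([ 0.605 , -0.0239,  0.085 ]), array([ 0.5752, -0.2372,  0.085 ])]
unit b [array([ 0.6017, -0.0255,  0.085 ]), array([ 0.5854, -0.2482,  0.085 ]), array([ 0.8175, -0.2904,  0.085 ]), array([ 0.8032, -0.0486,  0.085 ])]
```

```bash
python3 - <<'E'
from h import *
a=load('scene0');b=load('side0')
A=lambda x,y:(170+(x+.5)/3-.5,130+(y+.5)/3-.5)
B=lambda x,y:(190+(x+.5)/4-.5,150+(y+.5)/4-.5)
for n,p,q in [('brown',(487,372),(152,402)),('blue',(546,332),(146,480)),('turq',None,(308,552)),('white',None,(242,217)),('lab',(453,450),(90,325))]:
    print(n, p and onz(a,A(*p),0).round(3), onz(b,B(*q),0).round(3))
print('brown top z', [onz(a,A(505,203),z).round(3) for z in (.1,.15,.2,.25)])
print('blue top z', tri(a,A(568,178),b,B(121,282)))
print('white top', tri(a,A(226,325),b,B(236,86)))
E
```

```text
brown [ 0.404 -0.136  0.   ] [ 0.407 -0.135  0.   ]
blue [ 0.392 -0.216  0.   ] [ 0.392 -0.213 -0.   ]
turq None [ 0.484 -0.305  0.   ]
white None [0.513 0.075 0.   ]
lab [ 0.375 -0.037  0.   ] [ 0.374 -0.035  0.   ]
brown top z [array([ 0.459, -0.236,  0.1  ]), array([ 0.423, -0.168,  0.15 ]), array([ 0.387, -0.1  ,  0.2  ]), array([ 0.351, -0.031,  0.25 ])]
blue top z (array([ 0.39038667, -0.2095822 ,  0.167086  ]), np.float64(0.001321065582430591))
white top (array([0.51491065, 0.07348223, 0.1265403 ]), np.float64(0.0001747968534732009))
```

drive_tool([
  {"dz":4,"hand":6},
  {"dz":8,"dy":3,"dx":1,"rz":0.14,"hand":6},
  {"dz":10,"dy":7,"dx":3,"rz":0.28,"hand":6},
  {"dz":10,"dy":11.5,"dx":5,"rz":0.42,"hand":6},
  {"dz":10,"dy":16,"dx":7,"rz":0.56,"hand":6},
])

```text
invalid input
```

drive_tool([
  {"dy":4.5,"dx":3,"rz":0.13},
  {"dy":9,"dx":5,"rz":0.26},
  {"dy":13.5,"dx":7,"rz":0.39},
  {"dy":18,"dx":9,"rz":0.52},
  {"dy":22.5,"dx":11,"rz":0.65},
])

```text
invalid input
```

drive_tool([
  {"dy":4.5,"dx":2,"rz":0.13},
  {"dy":9,"dx":4,"rz":0.13},
  {"dy":13.5,"dx":6,"rz":0.13},
  {"dy":18,"dx":8,"rz":0.13},
  {"dy":22.0,"dx":8.7,"rz":0.13},
])

```text
invalid input
```

```bash
python3 - <<'E'
from h import *
o=get_obs(); print(o['t'],o['tcp_pos'],o['ee_rot'],o['q'])
take('wrist','w1')
E
```

```text
0.15 [ 0.14413574 -0.60773289  0.23071086] [-2.46384444e+00  1.94793482e+00  1.42653948e-03] [-1.35697893e+00  4.23699544e-01  1.63049411e+00 -9.42650045e-06
  1.08856799e+00 -1.89990632e-02]
```

View pics/w1.png

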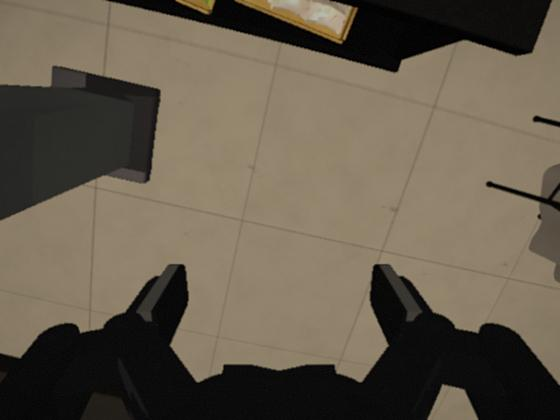

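Rows probably need every field.

drive_tool([
  {"hand":6,"dx":0,"dy":0,"dz":4,"rx":0,"ry":0,"rz":0},
  {"hand":6,"dx":1,"dy":3,"dz":8,"rx":0,"ry":0,"rz":0.14},
  {"hand":6,"dx":3,"dy":7,"dz":10,"rx":0,"ry":0,"rz":0.28},
  {"hand":6,"dx":5,"dy":11.5,"dz":10,"rx":0,"ry":0,"rz":0.42},
  {"hand":6,"dx":7,"dy":16,"dz":10,"rx":0,"ry":0,"rz":0.56},
], newtons=40)

```text
t: 0.7
tcp_pos: [0.2146, -0.4468, 0.332]
ee_rot: [2.909, -1.184, 0.002]
contact_force: [0.9, 0.0, 1.0]
width: 0.0603
```

drive_tool([
  {"hand":6,"dx":2,"dy":4.5,"dz":0,"rx":0,"ry":0,"rz":0.14},
  {"hand":6,"dx":4,"dy":9,"dz":0,"rx":0,"ry":0,"rz":0.28},
  {"hand":6,"dx":6,"dy":13.5,"dz":0,"rx":0,"ry":0,"rz":0.42},
  {"hand":6,"dx":8,"dy":18,"dz":0,"rx":0,"ry":0,"rz":0.56},
  {"hand":6,"dx":10,"dy":22.5,"dz":0,"rx":0,"ry":0,"rz":0.7},
])

```text
t: 1.2
tcp_pos: [0.3144, -0.2213, 0.3314]
ee_rot: [3.139, -0.114, 0.001]
contact_force: [1.5, -0.2, -0.6]
width: 0.0603
```

drive_tool([
  {"hand":6,"dx":2,"dy":4.5,"dz":0,"rx":0,"ry":0,"rz":0.08},
  {"hand":6,"dx":4,"dy":9,"dz":0,"rx":0,"ry":0,"rz":0.08},
  {"hand":6,"dx":6,"dy":13.5,"dz":0,"rx":0,"ry":0,"rz":0.08},
  {"hand":6,"dx":8,"dy":18,"dz":0,"rx":0,"ry":0,"rz":0.08},
  {"hand":6,"dx":9.6,"dy":22.5,"dz":0,"rx":0,"ry":0,"rz":0.08},
])

```text
t: 1.7
tcp_pos: [0.4108, 0.004, 0.3316]
ee_rot: [3.141, 0.004, 0.002]
contact_force: [1.4, -0.2, 0.1]
width: 0.0594
```

```bash
python3 - <<'E'
from h import *
o=get_obs(); print(o['t'],o['tcp_pos'],o['ee_rot'],o['q'])
take('wrist','w1')
E
```

```text
1.7 [0.41077661 0.00399775 0.3315991 ] [3.14145677e+00 3.66522110e-03 1.62940977e-03] [-1.91580878e-02 -2.94810020e-02  1.95865234e+00 -1.19869550e-04
  1.21138146e+00 -2.14494369e-02]
```

View pics/w1.png

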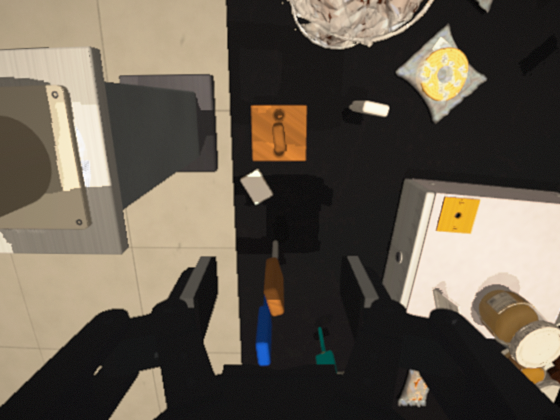

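```bash
python3 - <<'E'
from h import *
s=load('w1'); im=cv2.imread('pics/w1.png')
cv2.imwrite('pics/z3.png',np.hstack([cv2.resize(im[95:170,240:315],None,fx=5,fy=5,interpolation=cv2.INTER_CUBIC),cv2.resize(im[180:255,420:495],None,fx=5,fy=5,interpolation=cv2.INTER_CUBIC)]))
h=cv2.cvtColor(im,cv2.COLOR_BGR2HSV)
for n,roi,z in [('block',(95,170,240,315),.076),('plate',(185,245,425,490),.088)]:
    m=np.zeros(h.shape[:2],np.uint8); r=roi
    m[r[0]:r[1],r[2]:r[3]]=cv2.inRange(h,(5,110,60),(35,255,255))[r[0]:r[1],r[2]:r[3]]
    c=max(cv2.findContours(m,0,2)[0],key=cv2.contourArea); q=cv2.boxPoints(cv2.minAreaRect(c)); P=np.array([onz(s,p,z) for p in q])
    print(n,q.round(1).tolist(),P[:,:2].round(4).tolist(),P.mean(0).round(4),np.linalg.norm(P-np.roll(P,1,0),axis=1).round(4))
g=im[200:230,445:475].sum(2).astype(float); w=np.clip(250-g,0,None); yy,xx=np.mgrid[200:230,445:475]
print('hole',(w*xx).sum()/w.sum(),(w*yy).sum()/w.sum()); print(onz(s,((w*xx).sum()/w.sum(),(w*yy).sum()/w.sum()),.087))
E
```

```text
block [[250.0, 104.0], [306.0, 104.0], [306.0, 161.0], [250.0, 161.0]] [[0.3757, 0.0804], [0.4425, 0.0805], [0.4443, 0.0119], [0.374, 0.0117]] [0.4091 0.0461 0.076 ] [0.0687 0.0668 0.0687 0.0703]
plate [[435.70001220703125, 230.1999969482422], [445.5, 190.89999389648438], [479.8999938964844, 199.5], [470.1000061035156, 238.8000030517578]] [[0.6177, -0.0771], [0.622, -0.0232], [0.6697, -0.0345], [0.6672, -0.0897]] [ 0.6441 -0.0561  0.088 ] [0.0511 0.0541 0.049  0.0553]
hole 457.793559770622 215.05558006175562
[ 0.64456086 -0.05620745  0.087     ]
```

View pics/z3.png

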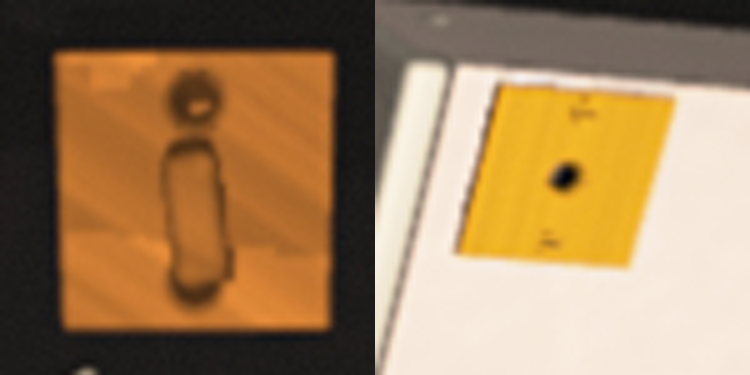

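```bash
python3 - <<'E'
from h import *
s=load('w1')
print(onz(s,(278.9,115),.076),onz(s,(278.9,152.5),.076),onz(s,(278.3,137.2),.136),onz(s,(458,215.4),.087), onz(s,(459,215.4),.087))
E
```

```text
[0.41018245 0.06769203 0.076     ] [0.41027554 0.02245762 0.076     ] [0.40947857 0.0476727  0.136     ] [ 0.64492706 -0.056687    0.087     ] [ 0.64628221 -0.0566879   0.087     ]
```

drive_tool([
  {"hand":6,"dx":0,"dy":4.2,"dz":-2,"rx":0,"ry":0,"rz":0},
  {"hand":6,"dx":0,"dy":4.2,"dz":-7,"rx":0,"ry":0,"rz":0},
  {"hand":6,"dx":0,"dy":4.2,"dz":-12,"rx":0,"ry":0,"rz":0},
  {"hand":6,"dx":0,"dy":4.2,"dz":-15,"rx":0,"ry":0,"rz":0},
  {"hand":6,"dx":0,"dy":4.2,"dz":-17,"rx":0,"ry":0,"rz":0},
])

```text
t: 2.25
tcp_pos: [0.4086, 0.0439, 0.159]
ee_rot: [3.141, 0.004, -0.005]
contact_force: [0.6, -0.1, 0.3]
width: 0.0602
```

```bash
python3 - <<'E'
from h import *
o=get_obs(); print(o['t'],o['tcp_pos'],o['ee_rot'])
take('wrist','w2')
E
```

```text
2.25 [0.40860252 0.04392278 0.15901009] [ 3.14130457  0.00404543 -0.00543977]
```

View pics/w2.png

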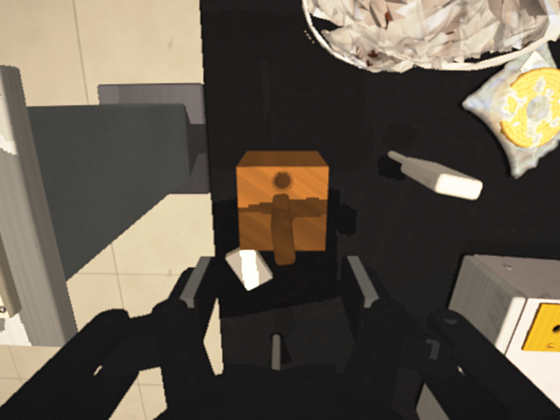

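drive_tool([
  {"hand":6,"dx":0.1,"dy":0.2,"dz":-3,"rx":0,"ry":0,"rz":0},
  {"hand":6,"dx":0.1,"dy":0.2,"dz":-6,"rx":0,"ry":0,"rz":0},
  {"hand":6,"dx":0.1,"dy":0.2,"dz":-6.6,"rx":0,"ry":0,"rz":0},
  {"hand":6,"dx":0.1,"dy":0.2,"dz":-6.6,"rx":0,"ry":0,"rz":0},
  {"hand":3,"dx":0.1,"dy":0.2,"dz":-6.6,"rx":0,"ry":0,"rz":0},
])

```text
t: 2.8
tcp_pos: [0.412, 0.0459, 0.0964]
ee_rot: [-3.141, -0.003, -0.002]
contact_force: [-0.3, -0.9, -0.1]
width: 0.0466
```

drive_tool([
  {"hand":2,"dx":0,"dy":0,"dz":0,"rx":0,"ry":0,"rz":0},
  {"hand":1.0,"dx":0,"dy":0,"dz":0,"rx":0,"ry":0,"rz":0},
  {"hand":0,"dx":0,"dy":0,"dz":0,"rx":0,"ry":0,"rz":0},
  {"hand":0,"dx":0,"dy":0,"dz":0,"rx":0,"ry":0,"rz":0},
  {"hand":0,"dx":0,"dy":0,"dz":0,"rx":0,"ry":0,"rz":0},
], newtons=60)

```text
t: 3.3
tcp_pos: [0.412, 0.0459, 0.0964]
ee_rot: [-3.141, -0.003, -0.003]
contact_force: [-0.8, -0.4, 7.8]
width: 0.0117
```

```bash
python3 - <<'E'
from h import *
o=get_obs(); print(o['t'],o['tcp_pos'],o['ee_rot'],o['contact_force'],o['width'])
E
```

```text
3.3 [0.41198304 0.04591794 0.0963586 ] [-3.14146213e+00 -3.13761764e-03 -3.06419033e-03] [-0.83885284 -0.37721914  7.77777297] 0.011679323063587219
```

drive_tool([
  {"hand":0,"dx":0,"dy":0,"dz":1.0,"rx":0,"ry":0,"rz":0},
  {"hand":0,"dx":0,"dy":0,"dz":3,"rx":0,"ry":0,"rz":0},
  {"hand":0,"dx":0,"dy":0,"dz":6,"rx":0,"ry":0,"rz":0},
  {"hand":0,"dx":0,"dy":0,"dz":9,"rx":0,"ry":0,"rz":0},
  {"hand":0,"dx":0,"dy":0,"dz":11,"rx":0,"ry":0,"rz":0},
])

```text
t: 3.8
tcp_pos: [0.4117, 0.0459, 0.2079]
ee_rot: [-3.141, -0.003, -0.004]
contact_force: [0.9, -0.6, -0.8]
width: 0.0112
```

```bash
python3 - <<'E'
from h import *
o=get_obs(); print(o['t'],o['tcp_pos'],o['ee_rot'],o['contact_force'],o['width'])
take('wrist','w3');a=take('scene','a3');b=take('side','b3')
for s,t in ((a,'a3'),(b,'b3')):
    im=cv2.imread(f'pics/{t}.png'); u,v=proj(s,[[.412,.046,.14]])[0].astype(int); print(u,v)
    x0=max(0,min(560-140,u-70));y0=max(0,min(420-140,v-70)); print(x0,y0)
    cv2.imwrite(f'pics/{t}z.png',cv2.resize(im[y0:y0+140,x0:x0+140],None,fx=4,fy=4,interpolation=cv2.INTER_CUBIC))
E
```

```text
3.8 [0.41166757 0.04594205 0.20792089] [-3.14137355 -0.00326164 -0.00399754] [ 0.90643893 -0.6426503  -0.81193949] 0.011238747147097173
289 245
219 175
216 176
146 106
```

View pics/w3.png

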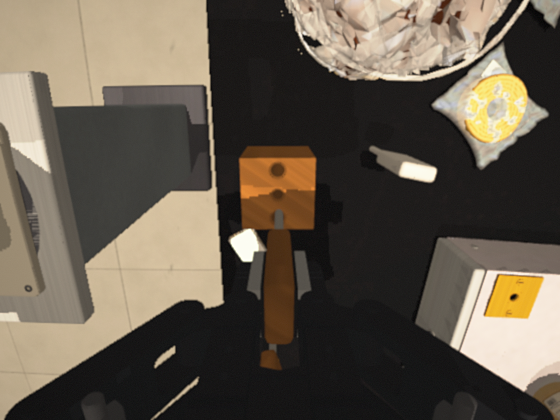

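View pics/a3z.png

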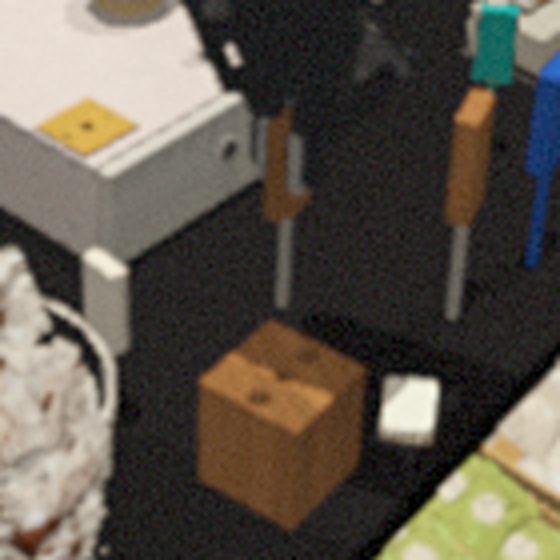

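View pics/b3z.png

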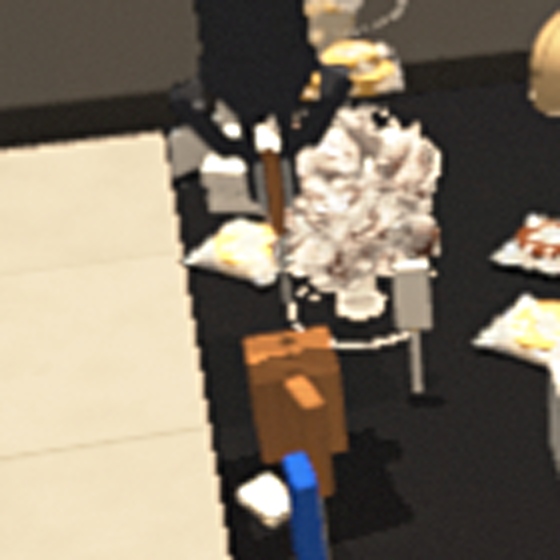

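```bash
python3 - <<'E'
from h import *
a,b,w=load('a3'),load('b3'),load('w3')
print(tri(a,(289.4,251.4),b,(218.4,180.5)),tri(a,(289.4,251.4),w,(279,210)),tri(b,(218.4,180.5),w,(279,210)))
for s in (a,b,w): print(proj(s,[[.4117,.046,.1225]]))
im=cv2.imread('pics/w3.png')
cv2.imwrite('pics/z4.png',np.hstack([cv2.resize(im[140:240,230:330],None,fx=5,fy=5,interpolation=cv2.INTER_CUBIC),cv2.resize(im[270:320,480:530],None,fx=10,fy=10,interpolation=cv2.INTER_CUBIC)])[:,:800])
E
```

```text
(array([0.41434123, 0.04552509, 0.12405343]), np.float64(0.003804134257753753)) (array([0.41084808, 0.04833709, 0.12620837]), np.float64(0.0006951221767434037)) (array([0.41361698, 0.04762587, 0.12379563]), np.float64(0.005063293359277444))
[[289.50941009 252.04700818]]
[[217.05223646 181.33167781]]
[[279.79811462 211.6752326 ]]
```

View pics/z4.png

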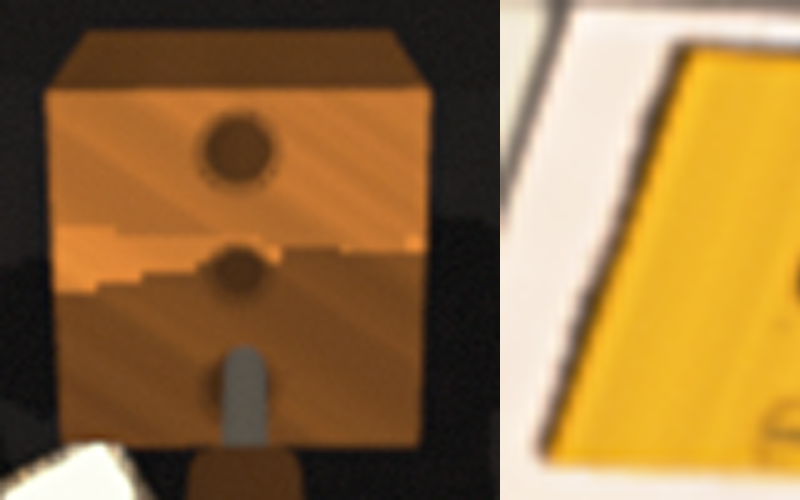

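drive_tool([
  {"hand":0,"dx":4,"dy":-2.5,"dz":0,"rx":0,"ry":0,"rz":0},
  {"hand":0,"dx":8.4,"dy":-4.5,"dz":0,"rx":0,"ry":0,"rz":0},
  {"hand":0,"dx":13,"dy":-6.5,"dz":0,"rx":0,"ry":0,"rz":0},
  {"hand":0,"dx":17.5,"dy":-8.5,"dz":0,"rx":0,"ry":0,"rz":0},
  {"hand":0,"dx":21.5,"dy":-10.2,"dz":0,"rx":0,"ry":0,"rz":0},
])

```text
t: 4.45
tcp_pos: [0.6273, -0.0573, 0.2035]
ee_rot: [-3.141, -0.002, 0.003]
contact_force: [0.5, 0.6, -1.4]
width: 0.0113
```

drive_tool([
  {"hand":0,"dx":1.8,"dy":0,"dz":0,"rx":0,"ry":0,"rz":0},
  {"hand":0,"dx":1.8,"dy":0,"dz":-0.5,"rx":0,"ry":0,"rz":0},
  {"hand":0,"dx":1.8,"dy":0,"dz":-1,"rx":0,"ry":0,"rz":0},
  {"hand":0,"dx":1.8,"dy":0,"dz":-1.5,"rx":0,"ry":0,"rz":0},
  {"hand":0,"dx":1.8,"dy":0,"dz":-1.5,"rx":0,"ry":0,"rz":0},
])

```text
t: 4.95
tcp_pos: [0.6423, -0.0556, 0.1889]
ee_rot: [-3.141, -0.004, 0.005]
contact_force: [-0.8, 0.2, -0.7]
width: 0.0114
```

```bash
python3 - <<'E'
from h import *
o=get_obs(); print(o['t'],o['tcp_pos'],o['ee_rot'],o['contact_force'],o['width'])
w=take('wrist','w4');a=take('scene','a4');b=take('side','b4')
ims=[]
for s,t in ((a,'a4'),(b,'b4'),(w,'w4')):
    im=cv2.imread(f'pics/{t}.png'); u,v=proj(s,[o['tcp_pos']-[0,0,.0854]])[0].astype(int)
    x0=max(0,min(560-65,u-32));y0=max(0,min(420-65,v-32)); print(t,x0,y0)
    ims.append(cv2.resize(im[y0:y0+65,x0:x0+65],None,fx=4,fy=4,interpolation=cv2.INTER_CUBIC))
cv2.imwrite('pics/z5.png',np.hstack(ims))
E
```

```text
4.95 [ 0.64231242 -0.05564443  0.18894245] [-3.14128277 -0.00383377  0.00473776] [-0.83823047  0.22984113 -0.73161913] 0.011380419915548593
a4 208 169
b4 267 161
w4 248 179
```

View pics/z5.png

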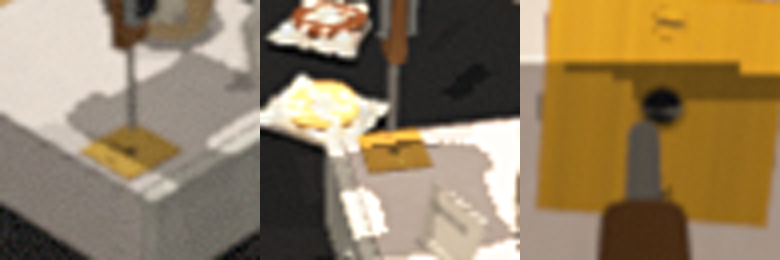

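View pics/w4.png

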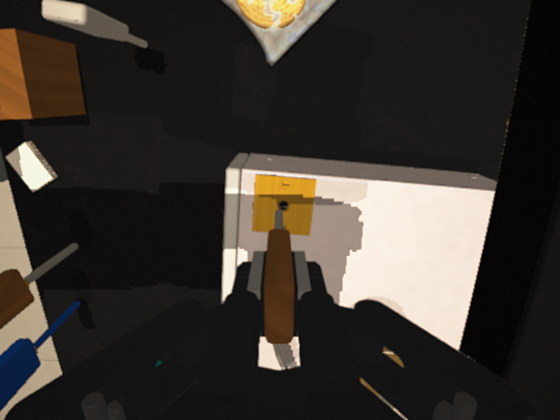

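```bash
python3 - <<'E'
from h import *
s=load('w4'); im=cv2.imread('pics/w4.png').astype(float)
g=im[196:216,274:294].sum(2)
cv2.imwrite('pics/z6.png',cv2.resize(cv2.imread('pics/w4.png')[190:225,265:300],None,fx=16,fy=16,interpolation=cv2.INTER_CUBIC))
print(onz(s,(283,205),.087),onz(s,(283,205),.088)); print(onz(s,(279.3,211),.1035)); print(proj(s,[[.6423,-.0556,.1035],[.6423,-.0556,.088]]))
E
```

```text
[ 0.64445319 -0.05565662  0.087     ] [ 0.64444097 -0.05533025  0.088     ]
[ 0.64149024 -0.05503993  0.1035    ]
[[280.37088983 211.70396472]
 [280.32470593 205.31296459]]
```

View pics/z6.png

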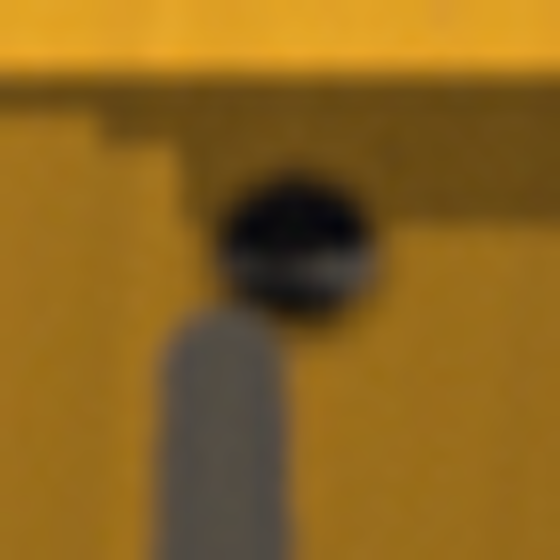

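drive_tool([
  {"hand":0,"dx":0.3,"dy":0,"dz":0,"rx":0,"ry":0,"rz":0},
  {"hand":0,"dx":0.3,"dy":0,"dz":-0.4,"rx":0,"ry":0,"rz":0},
  {"hand":0,"dx":0.3,"dy":0,"dz":-0.8,"rx":0,"ry":0,"rz":0},
  {"hand":0,"dx":0.3,"dy":0,"dz":-1.1,"rx":0,"ry":0,"rz":0},
  {"hand":0,"dx":0.3,"dy":0,"dz":-1.1,"rx":0,"ry":0,"rz":0},
])

```text
t: 5.6
tcp_pos: [0.6467, -0.0561, 0.1785]
ee_rot: [-3.141, -0.003, 0.002]
contact_force: [-0.6, 0.6, 0.2]
width: 0.0116
```

```bash
python3 - <<'E'
from h import *
o=get_obs(); print(o['t'],o['tcp_pos'],o['ee_rot'],o['contact_force'],o['width'])
w=take('wrist','w5');a=load('w5')
cv2.imwrite('pics/z7.png',cv2.resize(cv2.imread('pics/w5.png')[185:225,260:300],None,fx=14,fy=14,interpolation=cv2.INTER_CUBIC))
E
```

```text
5.6 [ 0.64672743 -0.0560627   0.17850882] [-3.14145700e+00 -3.17960775e-03  2.08650320e-03] [-0.62443205  0.57569086  0.20045941] 0.011629410536611732
```

View pics/z7.png

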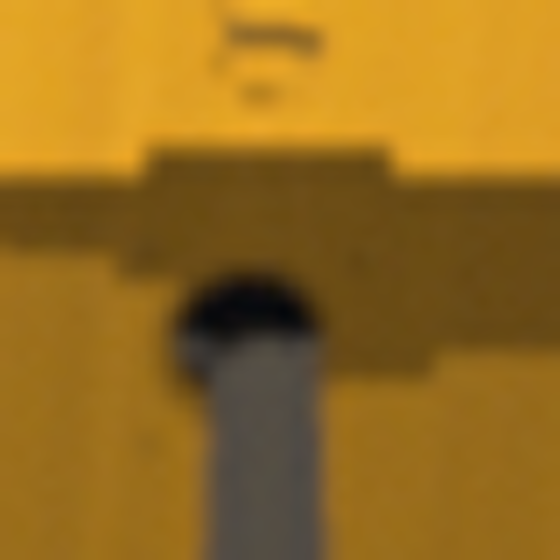

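drive_tool([
  {"hand":0,"dx":-0.08,"dy":0,"dz":0,"rx":0,"ry":0,"rz":0},
  {"hand":0,"dx":-0.08,"dy":0,"dz":-0.15,"rx":0,"ry":0,"rz":0},
  {"hand":0,"dx":-0.08,"dy":0,"dz":-0.3,"rx":0,"ry":0,"rz":0},
  {"hand":0,"dx":-0.08,"dy":0,"dz":-0.4,"rx":0,"ry":0,"rz":0},
  {"hand":0,"dx":-0.08,"dy":0,"dz":-0.5,"rx":0,"ry":0,"rz":0},
])

```text
t: 6.15
tcp_pos: [0.6464, -0.0561, 0.1742]
ee_rot: [3.142, 0.003, -0.0]
contact_force: [0.0, -0.1, -1.4]
width: 0.0119
```

drive_tool([
  {"hand":0,"dx":0,"dy":0,"dz":-0.05,"rx":0,"ry":0,"rz":0},
  {"hand":0,"dx":0,"dy":0,"dz":-0.1,"rx":0,"ry":0,"rz":0},
  {"hand":0,"dx":0,"dy":0,"dz":-0.1,"rx":0,"ry":0,"rz":0},
  {"hand":0,"dx":0,"dy":0,"dz":-0.1,"rx":0,"ry":0,"rz":0},
  {"hand":0,"dx":0,"dy":0,"dz":-0.1,"rx":0,"ry":0,"rz":0},
])

```text
t: 6.65
tcp_pos: [0.6465, -0.0561, 0.1734]
ee_rot: [3.142, 0.003, 0.0]
contact_force: [-0.2, -0.1, -1.0]
width: 0.0115
```

```bash
python3 - <<'E'
from h import *
o=get_obs(); print(o['t'],o['tcp_pos'],o['ee_rot'],o['contact_force'],o['width'])
w=take('wrist','w6')
cv2.imwrite('pics/z8.png',cv2.resize(cv2.imread('pics/w6.png')[185:225,260:300],None,fx=14,fy=14,interpolation=cv2.INTER_CUBIC))
E
```

```text
6.65 [ 0.6464562  -0.05613807  0.17339964] [3.14156907e+00 3.12818882e-03 1.53447635e-04] [-0.2276429  -0.07764308 -1.04492986] 0.011544158073103087
```

View pics/z8.png

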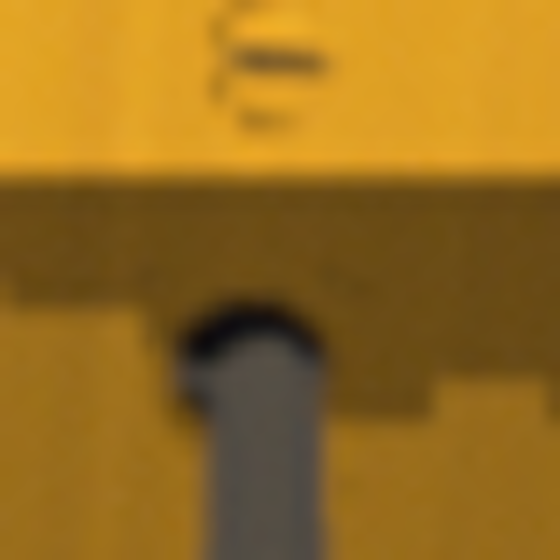

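drive_tool([
  {"hand":0,"dx":-0.09,"dy":0.05,"dz":0,"rx":0,"ry":0,"rz":0},
  {"hand":0,"dx":-0.09,"dy":0.05,"dz":-0.05,"rx":0,"ry":0,"rz":0},
  {"hand":0,"dx":-0.09,"dy":0.05,"dz":-0.1,"rx":0,"ry":0,"rz":0},
  {"hand":0,"dx":-0.09,"dy":0.05,"dz":-0.15,"rx":0,"ry":0,"rz":0},
  {"hand":0,"dx":-0.09,"dy":0.05,"dz":-0.2,"rx":0,"ry":0,"rz":0},
])

```text
t: 7.2
tcp_pos: [0.6455, -0.0556, 0.1712]
ee_rot: [3.142, 0.003, -0.0]
contact_force: [0.3, -0.5, -0.1]
width: 0.0118
```

drive_tool([
  {"hand":0,"dx":0,"dy":0,"dz":-0.05,"rx":0,"ry":0,"rz":0},
  {"hand":0,"dx":0,"dy":0,"dz":-0.1,"rx":0,"ry":0,"rz":0},
  {"hand":0,"dx":0,"dy":0,"dz":-0.15,"rx":0,"ry":0,"rz":0},
  {"hand":0,"dx":0,"dy":0,"dz":-0.15,"rx":0,"ry":0,"rz":0},
  {"hand":0,"dx":0,"dy":0,"dz":-0.15,"rx":0,"ry":0,"rz":0},
])

```text
t: 7.7
tcp_pos: [0.6455, -0.0556, 0.1698]
ee_rot: [3.142, 0.003, -0.0]
contact_force: [-0.7, 0.8, -0.5]
width: 0.0111
```

```bash
python3 - <<'E'
from h import *
o=get_obs(); print(o['t'],o['tcp_pos'],o['ee_rot'],o['contact_force'],o['width'])
w=take('wrist','w7')
cv2.imwrite('pics/z9.png',cv2.resize(cv2.imread('pics/w7.png')[185:225,260:300],None,fx=14,fy=14,interpolation=cv2.INTER_CUBIC))
E
```

```text
7.7 [ 0.64550327 -0.05560251  0.16982728] [ 3.14158501e+00  3.24717688e-03 -4.38604654e-05] [-0.66156697  0.83106432 -0.53290871] 0.01106318791705651
```

View pics/z9.png

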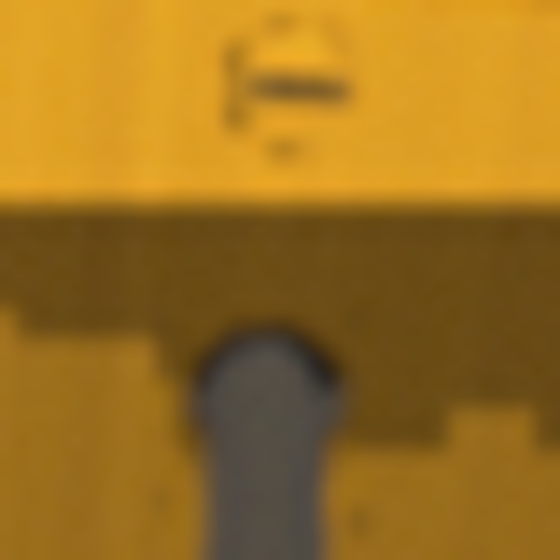

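drive_tool([
  {"hand":0,"dx":0,"dy":0,"dz":-0.1,"rx":0,"ry":0,"rz":0},
  {"hand":0,"dx":0,"dy":0,"dz":-0.2,"rx":0,"ry":0,"rz":0},
  {"hand":0,"dx":0,"dy":0,"dz":-0.3,"rx":0,"ry":0,"rz":0},
  {"hand":0,"dx":0,"dy":0,"dz":-0.3,"rx":0,"ry":0,"rz":0},
  {"hand":0,"dx":0,"dy":0,"dz":-0.3,"rx":0,"ry":0,"rz":0},
])

```text
t: 8.25
tcp_pos: [0.6455, -0.0556, 0.1668]
ee_rot: [-3.142, -0.003, 0.0]
contact_force: [-0.7, -0.3, -0.1]
width: 0.0116
```

Free descent, 6 mm or so below the plate. Continuing.

drive_tool([
  {"hand":0,"dx":0,"dy":0,"dz":-0.15,"rx":0,"ry":0,"rz":0},
  {"hand":0,"dx":0,"dy":0,"dz":-0.3,"rx":0,"ry":0,"rz":0},
  {"hand":0,"dx":0,"dy":0,"dz":-0.45,"rx":0,"ry":0,"rz":0},
  {"hand":0,"dx":0,"dy":0,"dz":-0.5,"rx":0,"ry":0,"rz":0},
  {"hand":0,"dx":0,"dy":0,"dz":-0.5,"rx":0,"ry":0,"rz":0},
])

```text
t: 8.75
tcp_pos: [0.6454, -0.0556, 0.1617]
ee_rot: [-3.142, -0.003, 0.0]
contact_force: [0.1, -0.5, -1.5]
width: 0.0118
```

drive_tool([
  {"hand":0,"dx":0,"dy":0,"dz":-0.1,"rx":0,"ry":0,"rz":0},
  {"hand":0,"dx":0,"dy":0,"dz":-0.2,"rx":0,"ry":0,"rz":0},
  {"hand":0,"dx":0,"dy":0,"dz":-0.3,"rx":0,"ry":0,"rz":0},
  {"hand":0,"dx":0,"dy":0,"dz":-0.4,"rx":0,"ry":0,"rz":0},
  {"hand":0,"dx":0,"dy":0,"dz":-0.4,"rx":0,"ry":0,"rz":0},
])

```text
t: 9.25
tcp_pos: [0.6454, -0.0556, 0.1576]
ee_rot: [-3.142, -0.003, 0.001]
contact_force: [-0.9, -0.2, -1.3]
width: 0.0114
```

drive_tool([
  {"hand":0,"dx":0,"dy":0,"dz":-0.1,"rx":0,"ry":0,"rz":0},
  {"hand":0,"dx":0,"dy":0,"dz":-0.2,"rx":0,"ry":0,"rz":0},
  {"hand":0,"dx":0,"dy":0,"dz":-0.3,"rx":0,"ry":0,"rz":0},
  {"hand":0,"dx":0,"dy":0,"dz":-0.4,"rx":0,"ry":0,"rz":0},
  {"hand":0,"dx":0,"dy":0,"dz":-0.4,"rx":0,"ry":0,"rz":0},
])

```text
t: 9.75
tcp_pos: [0.6454, -0.0556, 0.1536]
ee_rot: [-3.142, -0.003, 0.001]
contact_force: [0.2, 0.8, -0.8]
width: 0.0115
```

drive_tool([
  {"hand":0,"dx":0,"dy":0,"dz":-0.1,"rx":0,"ry":0,"rz":0},
  {"hand":0,"dx":0,"dy":0,"dz":-0.2,"rx":0,"ry":0,"rz":0},
  {"hand":0,"dx":0,"dy":0,"dz":-0.3,"rx":0,"ry":0,"rz":0},
  {"hand":0,"dx":0,"dy":0,"dz":-0.3,"rx":0,"ry":0,"rz":0},
  {"hand":0,"dx":0,"dy":0,"dz":-0.3,"rx":0,"ry":0,"rz":0},
])

```text
t: 10.25
tcp_pos: [0.6455, -0.0556, 0.1508]
ee_rot: [-3.142, -0.003, 0.0]
contact_force: [-0.6, -1.4, 0.7]
width: 0.0114
```

drive_tool([
  {"hand":0,"dx":0,"dy":0,"dz":-0.1,"rx":0,"ry":0,"rz":0},
  {"hand":0,"dx":0,"dy":0,"dz":-0.2,"rx":0,"ry":0,"rz":0},
  {"hand":0,"dx":0,"dy":0,"dz":-0.3,"rx":0,"ry":0,"rz":0},
  {"hand":0,"dx":0,"dy":0,"dz":-0.3,"rx":0,"ry":0,"rz":0},
  {"hand":0,"dx":0,"dy":0,"dz":-0.3,"rx":0,"ry":0,"rz":0},
])

```text
t: 10.75
tcp_pos: [0.6455, -0.0556, 0.1478]
ee_rot: [-3.142, -0.003, 0.0]
contact_force: [-0.1, -0.3, -0.6]
width: 0.011
```

drive_tool([
  {"hand":0,"dx":0,"dy":0,"dz":-0.1,"rx":0,"ry":0,"rz":0},
  {"hand":0,"dx":0,"dy":0,"dz":-0.2,"rx":0,"ry":0,"rz":0},
  {"hand":0,"dx":0,"dy":0,"dz":-0.2,"rx":0,"ry":0,"rz":0},
  {"hand":0,"dx":0,"dy":0,"dz":-0.2,"rx":0,"ry":0,"rz":0},
  {"hand":0,"dx":0,"dy":0,"dz":-0.2,"rx":0,"ry":0,"rz":0},
])

```text
t: 11.25
tcp_pos: [0.6455, -0.0556, 0.1458]
ee_rot: [3.142, 0.003, 0.0]
contact_force: [-0.3, 0.5, -0.4]
width: 0.011
```

drive_tool([
  {"hand":0,"dx":0,"dy":0,"dz":-0.1,"rx":0,"ry":0,"rz":0},
  {"hand":0,"dx":0,"dy":0,"dz":-0.2,"rx":0,"ry":0,"rz":0},
  {"hand":0,"dx":0,"dy":0,"dz":-0.3,"rx":0,"ry":0,"rz":0},
  {"hand":0,"dx":0,"dy":0,"dz":-0.3,"rx":0,"ry":0,"rz":0},
  {"hand":0,"dx":0,"dy":0,"dz":-0.3,"rx":0,"ry":0,"rz":0},
])

```text
t: 11.75
tcp_pos: [0.6455, -0.0556, 0.1428]
ee_rot: [-3.142, -0.003, 0.0]
contact_force: [-0.0, 0.7, -0.7]
width: 0.0113
```

drive_tool([
  {"hand":0,"dx":0,"dy":0,"dz":-0.1,"rx":0,"ry":0,"rz":0},
  {"hand":0,"dx":0,"dy":0,"dz":-0.2,"rx":0,"ry":0,"rz":0},
  {"hand":0,"dx":0,"dy":0,"dz":-0.3,"rx":0,"ry":0,"rz":0},
  {"hand":0,"dx":0,"dy":0,"dz":-0.3,"rx":0,"ry":0,"rz":0},
  {"hand":0,"dx":0,"dy":0,"dz":-0.3,"rx":0,"ry":0,"rz":0},
])

```text
t: 12.25
tcp_pos: [0.6455, -0.0556, 0.1398]
ee_rot: [3.142, 0.003, -0.0]
contact_force: [0.3, -0.0, -1.3]
width: 0.0111
```

drive_tool([
  {"hand":0,"dx":0,"dy":0,"dz":-0.1,"rx":0,"ry":0,"rz":0},
  {"hand":0,"dx":0,"dy":0,"dz":-0.2,"rx":0,"ry":0,"rz":0},
  {"hand":0,"dx":0,"dy":0,"dz":-0.3,"rx":0,"ry":0,"rz":0},
  {"hand":0,"dx":0,"dy":0,"dz":-0.3,"rx":0,"ry":0,"rz":0},
  {"hand":0,"dx":0,"dy":0,"dz":-0.3,"rx":0,"ry":0,"rz":0},
])

```text
t: 12.75
tcp_pos: [0.6455, -0.0556, 0.1368]
ee_rot: [-3.142, -0.003, 0.0]
contact_force: [-0.7, 0.4, -1.2]
width: 0.0114
```

drive_tool([
  {"hand":0,"dx":0,"dy":0,"dz":-0.1,"rx":0,"ry":0,"rz":0},
  {"hand":0,"dx":0,"dy":0,"dz":-0.2,"rx":0,"ry":0,"rz":0},
  {"hand":0,"dx":0,"dy":0,"dz":-0.3,"rx":0,"ry":0,"rz":0},
  {"hand":0,"dx":0,"dy":0,"dz":-0.3,"rx":0,"ry":0,"rz":0},
  {"hand":0,"dx":0,"dy":0,"dz":-0.3,"rx":0,"ry":0,"rz":0},
])

```text
t: 13.25
tcp_pos: [0.6455, -0.0556, 0.1338]
ee_rot: [-3.142, -0.003, 0.0]
contact_force: [0.3, 0.8, -0.2]
width: 0.0111
```

```bash
python3 - <<'E'
from h import *
ims=[]
for n,t,c in (('scene','a8',(240,200)),('side','b8',(300,200)),('wrist','w8',(280,210))):
    take(n,t); im=cv2.imread(f'pics/{t}.png'); u,v=c
    ims.append(cv2.resize(im[v-45:v+45,u-45:u+45],None,fx=2.9,fy=2.9,interpolation=cv2.INTER_CUBIC))
cv2.imwrite('pics/z10.png',np.hstack(ims))
E
```

```text
(no output)
```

View pics/z10.png

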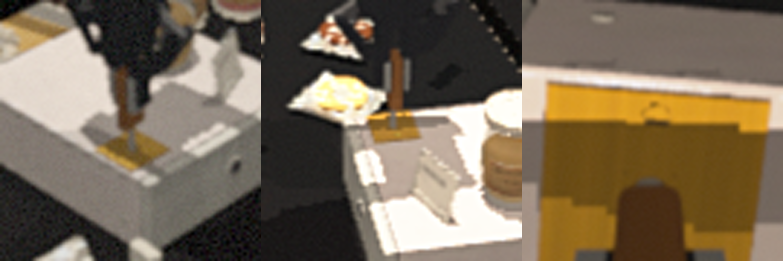

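Rod is in the hole, with about 25 mm still above the plate. Continuing.

drive_tool([
  {"hand":0,"dx":0,"dy":0,"dz":-0.1,"rx":0,"ry":0,"rz":0},
  {"hand":0,"dx":0,"dy":0,"dz":-0.2,"rx":0,"ry":0,"rz":0},
  {"hand":0,"dx":0,"dy":0,"dz":-0.3,"rx":0,"ry":0,"rz":0},
  {"hand":0,"dx":0,"dy":0,"dz":-0.3,"rx":0,"ry":0,"rz":0},
  {"hand":0,"dx":0,"dy":0,"dz":-0.3,"rx":0,"ry":0,"rz":0},
])

```text
t: 13.9
tcp_pos: [0.6459, -0.0556, 0.1322]
ee_rot: [3.142, 0.003, 0.002]
contact_force: [-1.9, 0.4, 9.0]
width: 0.0113
```

drive_tool([
  {"hand":0,"dx":0,"dy":0,"dz":-0.1,"rx":0,"ry":0,"rz":0},
  {"hand":0,"dx":0,"dy":0,"dz":-0.2,"rx":0,"ry":0,"rz":0},
  {"hand":0,"dx":0,"dy":0,"dz":-0.2,"rx":0,"ry":0,"rz":0},
  {"hand":0,"dx":0,"dy":0,"dz":-0.2,"rx":0,"ry":0,"rz":0},
  {"hand":0,"dx":0,"dy":0,"dz":-0.2,"rx":0,"ry":0,"rz":0},
])

```text
t: 14.4
tcp_pos: [0.6459, -0.0556, 0.1302]
ee_rot: [3.142, 0.003, 0.002]
contact_force: [-1.9, 0.1, 9.2]
width: 0.0116
```

drive_tool([
  {"hand":0,"dx":0,"dy":0,"dz":-0.05,"rx":0,"ry":0,"rz":0},
  {"hand":0,"dx":0,"dy":0,"dz":-0.1,"rx":0,"ry":0,"rz":0},
  {"hand":0,"dx":0,"dy":0,"dz":-0.15,"rx":0,"ry":0,"rz":0},
  {"hand":0,"dx":0,"dy":0,"dz":-0.15,"rx":0,"ry":0,"rz":0},
  {"hand":0,"dx":0,"dy":0,"dz":-0.15,"rx":0,"ry":0,"rz":0},
])

```text
t: 14.9
tcp_pos: [0.646, -0.0556, 0.1288]
ee_rot: [3.142, 0.003, 0.002]
contact_force: [-3.1, 0.1, 10.0]
width: 0.0115
```

drive_tool([
  {"hand":0,"dx":0,"dy":0,"dz":-0.05,"rx":0,"ry":0,"rz":0},
  {"hand":0,"dx":0,"dy":0,"dz":-0.1,"rx":0,"ry":0,"rz":0},
  {"hand":0,"dx":0,"dy":0,"dz":-0.1,"rx":0,"ry":0,"rz":0},
  {"hand":0,"dx":0,"dy":0,"dz":-0.1,"rx":0,"ry":0,"rz":0},
  {"hand":0,"dx":0,"dy":0,"dz":-0.1,"rx":0,"ry":0,"rz":0},
])

```text
t: 15.4
tcp_pos: [0.6459, -0.0556, 0.1278]
ee_rot: [3.142, 0.003, 0.002]
contact_force: [-2.4, 0.5, 9.2]
width: 0.0112
```

```bash
python3 - <<'E'
from h import *
take('scene','a9')
E
```

```text
(no output)
```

View pics/a9.png

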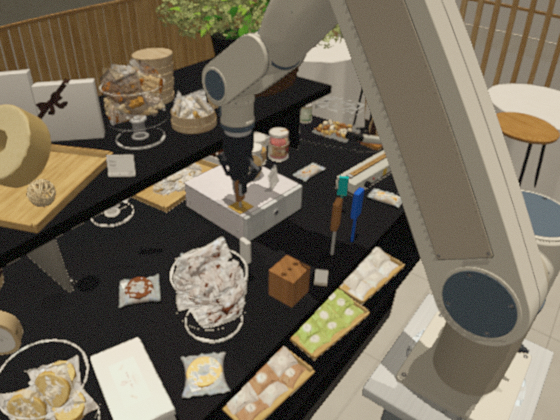

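Still shut. Pressing 1 mm at a time.

drive_tool([
  {"hand":0,"dx":0,"dy":0,"dz":-0.05,"rx":0,"ry":0,"rz":0},
  {"hand":0,"dx":0,"dy":0,"dz":-0.1,"rx":0,"ry":0,"rz":0},
  {"hand":0,"dx":0,"dy":0,"dz":-0.1,"rx":0,"ry":0,"rz":0},
  {"hand":0,"dx":0,"dy":0,"dz":-0.1,"rx":0,"ry":0,"rz":0},
  {"hand":0,"dx":0,"dy":0,"dz":-0.1,"rx":0,"ry":0,"rz":0},
])

```text
t: 15.95
tcp_pos: [0.6469, -0.0559, 0.1268]
ee_rot: [3.141, 0.003, 0.005]
contact_force: [-0.1, -0.1, 6.3]
width: 0.011
```

```bash
python3 - <<'E'
from h import *
a=take('scene','a10')['pixels'].astype(int); b=load('a9')['pixels'].astype(int)
d=np.abs(a-b).sum(2); print((d[170:250,180:310]>90).sum())
E
```

```text
1946
```

Force dropped and the picture changed; the drawer should have sprung.

View pics/a10.png

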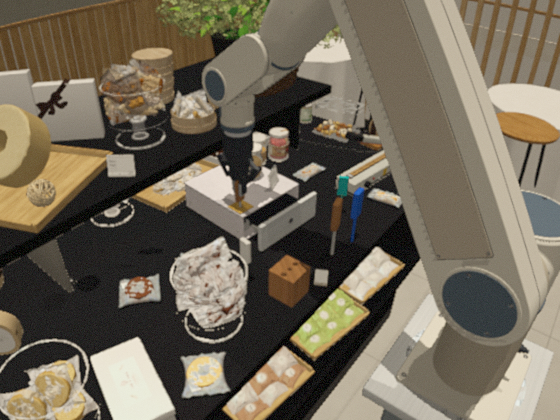

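drive_tool([
  {"hand":0,"dx":0,"dy":0,"dz":1,"rx":0,"ry":0,"rz":0},
  {"hand":0,"dx":0,"dy":0,"dz":2.5,"rx":0,"ry":0,"rz":0},
  {"hand":0,"dx":0,"dy":0,"dz":4.5,"rx":0,"ry":0,"rz":0},
  {"hand":0,"dx":0,"dy":0,"dz":7,"rx":0,"ry":0,"rz":0},
  {"hand":0,"dx":0,"dy":0,"dz":9,"rx":0,"ry":0,"rz":0},
])

```text
t: 16.5
tcp_pos: [0.6454, -0.0556, 0.2174]
ee_rot: [-3.142, -0.003, -0.001]
contact_force: [0.9, 0.1, -0.6]
width: 0.0113
```

```bash
python3 - <<'E'
from h import *
take('wrist','w11')
E
```

```text
(no output)
```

View pics/w11.png

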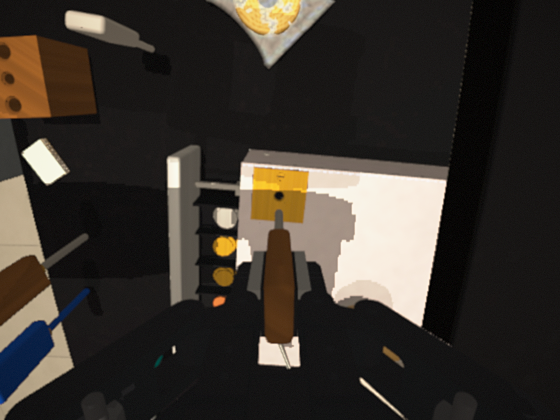

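drive_tool([
  {"hand":0,"dx":-4.5,"dy":1.5,"dz":0,"rx":0,"ry":0,"rz":0},
  {"hand":0,"dx":-9,"dy":3.5,"dz":0,"rx":0,"ry":0,"rz":0},
  {"hand":0,"dx":-13.5,"dy":5.5,"dz":0,"rx":0,"ry":0,"rz":0},
  {"hand":0,"dx":-18,"dy":7.5,"dz":0,"rx":0,"ry":0,"rz":0},
  {"hand":0,"dx":-22,"dy":9.5,"dz":0,"rx":0,"ry":0,"rz":0},
])

```text
t: 17.05
tcp_pos: [0.4227, 0.0399, 0.2153]
ee_rot: [-3.141, -0.002, 0.002]
contact_force: [0.0, 0.6, -0.6]
width: 0.0116
```

drive_tool([
  {"hand":0,"dx":-1.3,"dy":0.6,"dz":0,"rx":0,"ry":0,"rz":0},
  {"hand":0,"dx":-1.3,"dy":0.6,"dz":-1.5,"rx":0,"ry":0,"rz":0},
  {"hand":0,"dx":-1.3,"dy":0.6,"dz":-3,"rx":0,"ry":0,"rz":0},
  {"hand":0,"dx":-1.3,"dy":0.6,"dz":-4,"rx":0,"ry":0,"rz":0},
  {"hand":0,"dx":-1.3,"dy":0.6,"dz":-4,"rx":0,"ry":0,"rz":0},
])

```text
t: 17.55
tcp_pos: [0.412, 0.0452, 0.1744]
ee_rot: [3.141, 0.003, -0.004]
contact_force: [-0.9, -0.2, -0.6]
width: 0.0116
```

```bash
python3 - <<'E'
from h import *
o=get_obs(); print(o['t'],o['tcp_pos'],o['ee_rot'],o['contact_force'],o['width'])
take('wrist','w12');cv2.imwrite('pics/z12.png',cv2.resize(cv2.imread('pics/w12.png')[140:240,230:330],None,fx=6,fy=6,interpolation=cv2.INTER_CUBIC))
E
```

```text
17.55 [0.41195049 0.04523891 0.17438372] [ 3.14137485e+00  2.94756716e-03 -3.69204248e-03] [-0.85809134 -0.23054533 -0.64570293] 0.01155458843577402
```

View pics/z12.png

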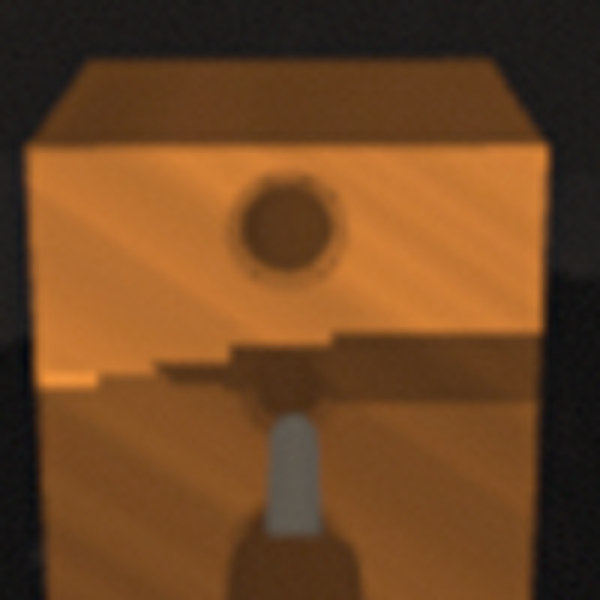

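```bash
python3 - <<'E'
from h import *
s=load('w12'); p=onz(s,(277.4,177.6),.076); print(p, proj(s,[p-[0,.022,0],[.4119,.0452,.089]]), onz(s,(277.8,203.5),.076))
E
```

```text
[0.4096748  0.06854056 0.076     ] [[277.39434786 204.73188949]
 [280.24205213 211.76699994]] [0.40999549 0.04756615 0.076     ]
```

drive_tool([
  {"hand":0,"dx":-0.1,"dy":0.05,"dz":0,"rx":0,"ry":0,"rz":0},
  {"hand":0,"dx":-0.1,"dy":0.05,"dz":-0.5,"rx":0,"ry":0,"rz":0},
  {"hand":0,"dx":-0.1,"dy":0.05,"dz":-1.0,"rx":0,"ry":0,"rz":0},
  {"hand":0,"dx":-0.1,"dy":0.05,"dz":-1.3,"rx":0,"ry":0,"rz":0},
  {"hand":0,"dx":-0.1,"dy":0.05,"dz":-1.6,"rx":0,"ry":0,"rz":0},
])

```text
t: 18.1
tcp_pos: [0.4115, 0.0459, 0.159]
ee_rot: [3.142, 0.003, -0.0]
contact_force: [-0.5, -0.2, 0.1]
width: 0.0114
```

```bash
python3 - <<'E'
from h import *
o=get_obs(); print(o['t'],o['tcp_pos'],o['ee_rot'],o['contact_force'],o['width'])
take('wrist','w13');cv2.imwrite('pics/z13.png',cv2.resize(cv2.imread('pics/w13.png')[140:240,230:330],None,fx=6,fy=6,interpolation=cv2.INTER_CUBIC))
E
```

```text
18.1 [0.41145258 0.04586431 0.15900797] [ 3.14157704e+00  3.10520294e-03 -3.36731394e-04] [-0.52499285 -0.1656425   0.07429477] 0.011362988064820133
```

View pics/z13.png

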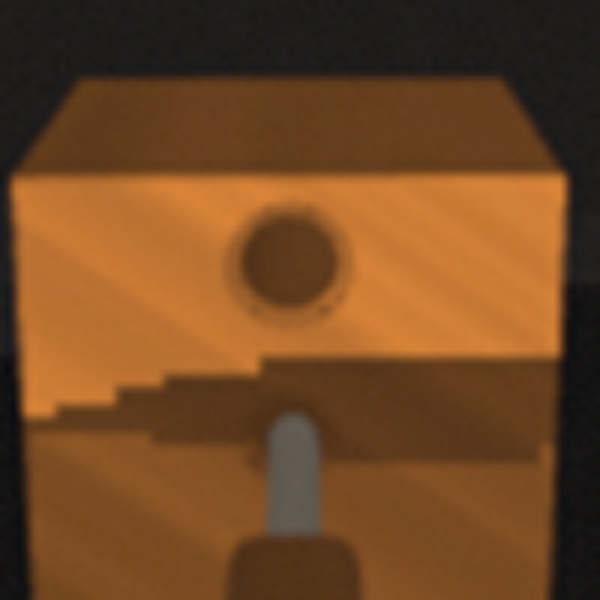

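drive_tool([
  {"hand":0,"dx":-0.04,"dy":0,"dz":-0.2,"rx":0,"ry":0,"rz":0},
  {"hand":0,"dx":-0.04,"dy":0,"dz":-0.4,"rx":0,"ry":0,"rz":0},
  {"hand":0,"dx":-0.04,"dy":0,"dz":-0.6,"rx":0,"ry":0,"rz":0},
  {"hand":0,"dx":-0.04,"dy":0,"dz":-0.8,"rx":0,"ry":0,"rz":0},
  {"hand":0,"dx":-0.04,"dy":0,"dz":-0.8,"rx":0,"ry":0,"rz":0},
])

```text
t: 18.65
tcp_pos: [0.411, 0.0459, 0.1511]
ee_rot: [3.142, 0.003, -0.001]
contact_force: [0.8, 0.5, 0.0]
width: 0.0114
```

drive_tool([
  {"hand":0,"dx":0,"dy":0,"dz":-0.5,"rx":0,"ry":0,"rz":0},
  {"hand":0,"dx":0,"dy":0,"dz":-1,"rx":0,"ry":0,"rz":0},
  {"hand":0,"dx":0,"dy":0,"dz":-1.5,"rx":0,"ry":0,"rz":0},
  {"hand":0,"dx":0,"dy":0,"dz":-2,"rx":0,"ry":0,"rz":0},
  {"hand":0,"dx":0,"dy":0,"dz":-2,"rx":0,"ry":0,"rz":0},
])

```text
t: 19.15
tcp_pos: [0.4106, 0.0458, 0.1305]
ee_rot: [3.141, 0.003, -0.002]
contact_force: [-0.7, -0.2, -0.9]
width: 0.0111
```

drive_tool([
  {"hand":0,"dx":0,"dy":0,"dz":-0.8,"rx":0,"ry":0,"rz":0},
  {"hand":0,"dx":0,"dy":0,"dz":-1.6,"rx":0,"ry":0,"rz":0},
  {"hand":0,"dx":0,"dy":0,"dz":-2.4,"rx":0,"ry":0,"rz":0},
  {"hand":0,"dx":0,"dy":0,"dz":-3,"rx":0,"ry":0,"rz":0},
  {"hand":0,"dx":0,"dy":0,"dz":-3.2,"rx":0,"ry":0,"rz":0},
])

```text
t: 19.65
tcp_pos: [0.4106, 0.0458, 0.0984]
ee_rot: [3.141, 0.003, -0.002]
contact_force: [-0.2, 0.7, -0.3]
width: 0.0107
```

drive_tool([
  {"hand":0,"dx":0,"dy":0,"dz":0,"rx":0,"ry":0,"rz":0},
  {"hand":2,"dx":0,"dy":0,"dz":0,"rx":0,"ry":0,"rz":0},
  {"hand":4,"dx":0,"dy":0,"dz":0,"rx":0,"ry":0,"rz":0},
  {"hand":5,"dx":0,"dy":0,"dz":0,"rx":0,"ry":0,"rz":0},
  {"hand":5,"dx":0,"dy":0,"dz":0,"rx":0,"ry":0,"rz":0},
])

```text
t: 20.15
tcp_pos: [0.4113, 0.0459, 0.0995]
ee_rot: [-3.142, -0.003, -0.001]
contact_force: [-0.5, 0.4, -0.1]
width: 0.05
```

drive_tool([
  {"hand":5,"dx":0,"dy":0,"dz":3,"rx":0,"ry":0,"rz":0},
  {"hand":5,"dx":0,"dy":0,"dz":7,"rx":0,"ry":0,"rz":0},
  {"hand":5,"dx":0,"dy":0,"dz":11,"rx":0,"ry":0,"rz":0},
  {"hand":5,"dx":0,"dy":0,"dz":16,"rx":0,"ry":0,"rz":0},
  {"hand":5,"dx":0,"dy":0,"dz":17,"rx":0,"ry":0,"rz":0},
])

```text
t: 20.65
tcp_pos: [0.4138, 0.0461, 0.2745]
ee_rot: [-3.141, -0.003, -0.015]
contact_force: [-0.1, 0.4, 0.0]
width: 0.0499
```

```bash
python3 - <<'E'
from h import *
o=get_obs(); print(o['t'],o['tcp_pos'],o['ee_rot'],o['contact_force'],o['width'])
take('wrist','w14');take('scene','a14')
E
```

```text
20.65 [0.41383118 0.04612323 0.27448557] [-3.14077067e+00 -3.12282368e-03 -1.45650786e-02] [-0.13468758  0.3554011   0.04982726] 0.04986200235559815
```

View pics/w14.png

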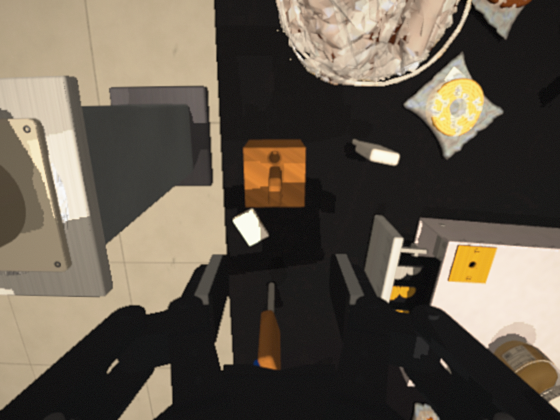

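View pics/a14.png

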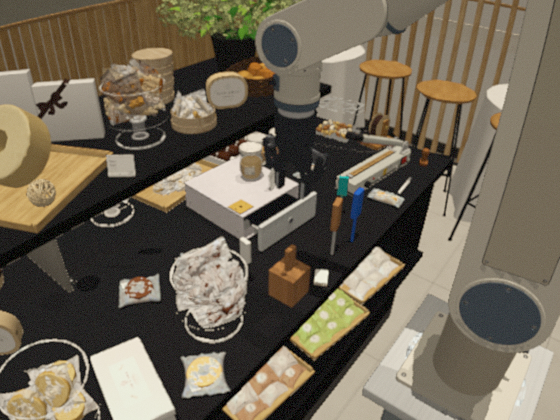

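```bash
python3 - <<'E'
from h import *
A=cv2.imread('pics/w14.png')[205:305,360:440];B=cv2.imread('pics/a14.png')[180:270,225:325]
cv2.imwrite('pics/z14.png',np.hstack([cv2.resize(A,(400,500),interpolation=2),cv2.resize(B,(400,360),interpolation=2)[:500] if 0 else cv2.copyMakeBorder(cv2.resize(B,(400,360),interpolation=2),0,140,0,0,0)]))
E
```

```text
(no output)
```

View pics/z14.png

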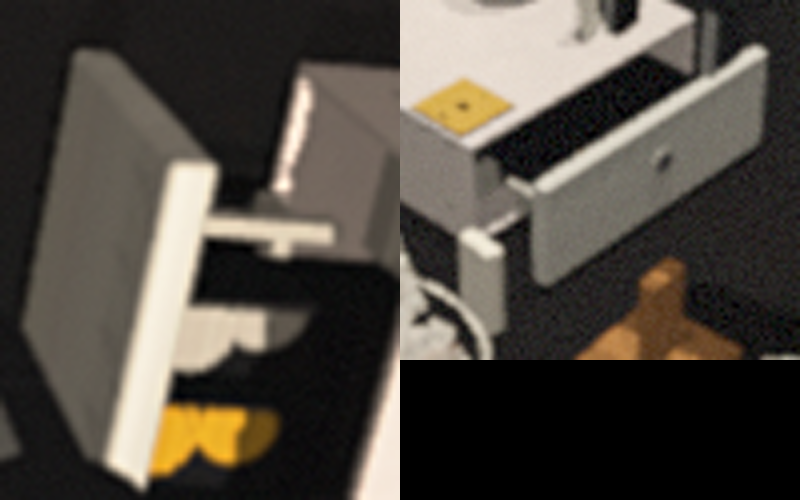

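```bash
python3 - <<'E'
from h import *
w=load('w14');a=load('a14')
W=lambda x,y:(360+x/5-.4,205+y/5-.4)
for p in [(172,165),(215,165),(110,465),(150,490)]: print(onz(w,W(*p),.085).round(4))
S=lambda x,y:(225+(x-400)/4-.4,180+y/4-.4)
for p in [(535,192),(550,185),(765,52)]: print('s',onz(a,S(*p),.085).round(4))
E
```

```text
[ 0.5464 -0.0218  0.085 ]
[ 0.5564 -0.0218  0.085 ]
[ 0.5407 -0.1017  0.085 ]
[ 0.5515 -0.1091  0.085 ]
s [ 0.5509 -0.0165  0.085 ]
s [ 0.5482 -0.0278  0.085 ]
s [ 0.5292 -0.2378  0.085 ]
```

drive_tool([
  {"hand":3,"dx":3,"dy":-3,"dz":0,"rx":0,"ry":0,"rz":-0.03},
  {"hand":3,"dx":6,"dy":-6,"dz":0,"rx":0,"ry":0,"rz":-0.06},
  {"hand":3,"dx":9.5,"dy":-9,"dz":-2,"rx":0,"ry":0,"rz":-0.075},
  {"hand":3,"dx":13.6,"dy":-11.6,"dz":-5,"rx":0,"ry":0,"rz":-0.075},
  {"hand":3,"dx":13.6,"dy":-11.6,"dz":-9,"rx":0,"ry":0,"rz":-0.075},
])

```text
t: 21.25
tcp_pos: [0.5515, -0.0728, 0.1781]
ee_rot: [3.138, -0.118, 0.008]
contact_force: [0.3, -0.1, 0.1]
width: 0.0303
```

drive_tool([
  {"hand":3,"dx":0,"dy":0,"dz":-2.0,"rx":0,"ry":0,"rz":0},
  {"hand":3,"dx":0,"dy":0,"dz":-4,"rx":0,"ry":0,"rz":0},
  {"hand":3,"dx":0,"dy":0,"dz":-5,"rx":0,"ry":0,"rz":0},
  {"hand":3,"dx":0,"dy":0,"dz":-5,"rx":0,"ry":0,"rz":0},
  {"hand":3,"dx":0,"dy":0,"dz":-5,"rx":0,"ry":0,"rz":0},
])

```text
t: 21.75
tcp_pos: [0.5469, -0.07, 0.1291]
ee_rot: [-3.139, 0.114, 0.001]
contact_force: [0.2, 0.4, 0.6]
width: 0.0305
```

```bash
python3 - <<'E'
from h import *
o=get_obs(); print(o['t'],o['tcp_pos'],o['ee_rot'],o['contact_force'],o['width'])
take('wrist','w15');take('scene','a15')
E
```

```text
21.75 [ 0.54691975 -0.07001912  0.12907292] [-3.13943516e+00  1.14373861e-01  1.13708021e-03] [0.16145315 0.43506444 0.61796452] 0.030451484531833516
```

View pics/w15.png

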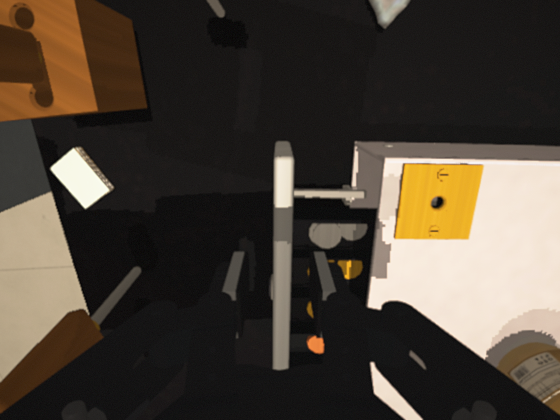

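drive_tool([
  {"hand":3,"dx":0.1,"dy":0,"dz":-2.0,"rx":0,"ry":0,"rz":0},
  {"hand":3,"dx":0.1,"dy":0,"dz":-4,"rx":0,"ry":0,"rz":0},
  {"hand":3,"dx":0.1,"dy":0,"dz":-5.5,"rx":0,"ry":0,"rz":0},
  {"hand":3,"dx":0.1,"dy":0,"dz":-6.2,"rx":0,"ry":0,"rz":0},
  {"hand":3,"dx":0.1,"dy":0,"dz":-6.2,"rx":0,"ry":0,"rz":0},
])

```text
t: 22.35
tcp_pos: [0.5478, -0.07, 0.0669]
ee_rot: [-3.139, 0.115, 0.002]
contact_force: [0.3, -0.5, 0.8]
width: 0.0302
```

drive_tool([
  {"hand":2,"dx":0,"dy":0,"dz":0,"rx":0,"ry":0,"rz":0},
  {"hand":1.4,"dx":0,"dy":0,"dz":0,"rx":0,"ry":0,"rz":0},
  {"hand":0.8,"dx":0,"dy":0,"dz":0,"rx":0,"ry":0,"rz":0},
  {"hand":0.8,"dx":0,"dy":0,"dz":0,"rx":0,"ry":0,"rz":0},
  {"hand":0.8,"dx":0,"dy":0,"dz":0,"rx":0,"ry":0,"rz":0},
], newtons=25)

```text
t: 22.85
tcp_pos: [0.5489, -0.0702, 0.0682]
ee_rot: [3.139, -0.115, 0.003]
contact_force: [-0.5, -0.8, 5.7]
width: 0.0114
```

Gripped. Pull along the unit's -x (about 6.5 cm) slowly.

drive_tool([
  {"hand":0.8,"dx":-0.7,"dy":0.05,"dz":0,"rx":0,"ry":0,"rz":0},
  {"hand":0.8,"dx":-1.4,"dy":0.1,"dz":0,"rx":0,"ry":0,"rz":0},
  {"hand":0.8,"dx":-2.1,"dy":0.16,"dz":0,"rx":0,"ry":0,"rz":0},
  {"hand":0.8,"dx":-2.8,"dy":0.21,"dz":0,"rx":0,"ry":0,"rz":0},
  {"hand":0.8,"dx":-3.5,"dy":0.26,"dz":0,"rx":0,"ry":0,"rz":0},
])

```text
t: 23.35
tcp_pos: [0.514, -0.0673, 0.0682]
ee_rot: [-3.139, 0.115, -0.005]
contact_force: [3.9, 3.2, 6.2]
width: 0.0113
```

drive_tool([
  {"hand":0.8,"dx":-0.7,"dy":0.05,"dz":0,"rx":0,"ry":0,"rz":0},
  {"hand":0.8,"dx":-1.4,"dy":0.1,"dz":0,"rx":0,"ry":0,"rz":0},
  {"hand":0.8,"dx":-2.1,"dy":0.16,"dz":0,"rx":0,"ry":0,"rz":0},
  {"hand":0.8,"dx":-2.5,"dy":0.19,"dz":0,"rx":0,"ry":0,"rz":0},
  {"hand":0.8,"dx":-2.5,"dy":0.19,"dz":0,"rx":0,"ry":0,"rz":0},
])

```text
t: 23.85
tcp_pos: [0.4882, -0.0651, 0.0682]
ee_rot: [-3.139, 0.115, -0.003]
contact_force: [0.3, 4.4, 9.9]
width: 0.0115
```

drive_tool([
  {"hand":0.8,"dx":-0.1,"dy":0.01,"dz":0,"rx":0,"ry":0,"rz":0},
  {"hand":0.8,"dx":-0.2,"dy":0.01,"dz":0,"rx":0,"ry":0,"rz":0},
  {"hand":0.8,"dx":-0.3,"dy":0.02,"dz":0,"rx":0,"ry":0,"rz":0},
  {"hand":0.8,"dx":-0.4,"dy":0.02,"dz":0,"rx":0,"ry":0,"rz":0},
  {"hand":0.8,"dx":-0.4,"dy":0.02,"dz":0,"rx":0,"ry":0,"rz":0},
])

```text
t: 24.35
tcp_pos: [0.4881, -0.0652, 0.0683]
ee_rot: [-3.139, 0.116, -0.014]
contact_force: [13.6, 5.7, -3.5]
width: 0.0115
```

```bash
python3 - <<'E'
from h import *
take('scene','a16')
E
```

```text
(no output)
```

View pics/a16.png

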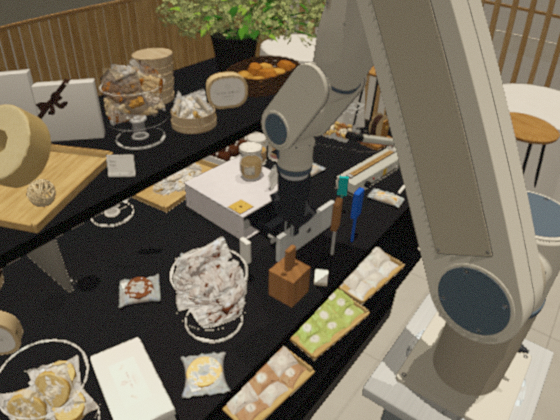

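drive_tool([
  {"hand":0.8,"dx":0.3,"dy":0,"dz":0,"rx":0,"ry":0,"rz":0},
  {"hand":2,"dx":0.3,"dy":0,"dz":0,"rx":0,"ry":0,"rz":0},
  {"hand":3,"dx":0.3,"dy":0,"dz":0,"rx":0,"ry":0,"rz":0},
  {"hand":3,"dx":0.3,"dy":0,"dz":0,"rx":0,"ry":0,"rz":0},
  {"hand":3,"dx":0.3,"dy":0,"dz":0,"rx":0,"ry":0,"rz":0},
])

```text
t: 24.9
tcp_pos: [0.4865, -0.0654, 0.0671]
ee_rot: [-3.139, 0.114, 0.001]
contact_force: [-0.2, 0.8, -0.6]
width: 0.03
```

drive_tool([
  {"hand":3,"dx":0,"dy":0,"dz":2,"rx":0,"ry":0,"rz":0},
  {"hand":3,"dx":0,"dy":0,"dz":5,"rx":0,"ry":0,"rz":0},
  {"hand":3,"dx":0,"dy":0,"dz":9,"rx":0,"ry":0,"rz":0},
  {"hand":3,"dx":0,"dy":0,"dz":13,"rx":0,"ry":0,"rz":0},
  {"hand":3,"dx":0,"dy":0,"dz":17,"rx":0,"ry":0,"rz":0},
])

```text
t: 25.4
tcp_pos: [0.4864, -0.0654, 0.2386]
ee_rot: [-3.139, 0.115, 0.001]
contact_force: [0.9, -0.9, 0.2]
width: 0.0304
```

drive_tool([
  {"hand":3,"dx":0,"dy":0,"dz":2,"rx":0,"ry":0,"rz":0},
  {"hand":3,"dx":0,"dy":0,"dz":4,"rx":0,"ry":0,"rz":0},
  {"hand":3,"dx":0,"dy":0,"dz":5,"rx":0,"ry":0,"rz":0},
  {"hand":3,"dx":0,"dy":0,"dz":5,"rx":0,"ry":0,"rz":0},
  {"hand":3,"dx":0,"dy":0,"dz":5,"rx":0,"ry":0,"rz":0},
])

```text
t: 25.9
tcp_pos: [0.4866, -0.0654, 0.2864]
ee_rot: [-3.139, 0.115, 0.002]
contact_force: [0.7, -0.2, 0.8]
width: 0.0299
```

```bash
python3 - <<'E'
from h import *
o=get_obs(); print(o['t'],o['tcp_pos'],o['contact_force'],o['width'])
take('wrist','w17');a=take('scene','a17');take('side','b17')
A=cv2.imread('pics/w17.png');B=cv2.imread('pics/a17.png')[170:320,180:360]
cv2.imwrite('pics/z17.png',cv2.resize(B,None,fx=4,fy=4,interpolation=2))
E
```

```text
25.9 [ 0.48655124 -0.06536454  0.28639819] [ 0.71693959 -0.24145406  0.76613502] 0.029945709854177976
```

View pics/w17.png

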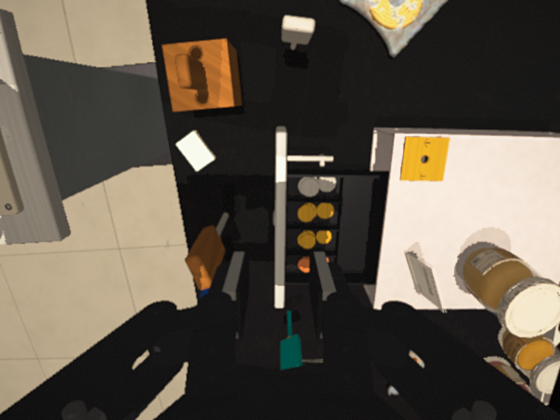

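View pics/z17.png

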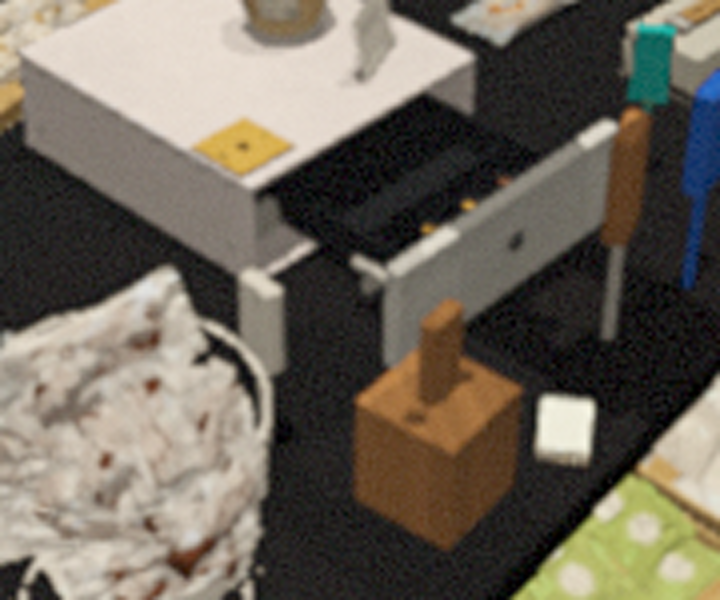

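View pics/b17.png

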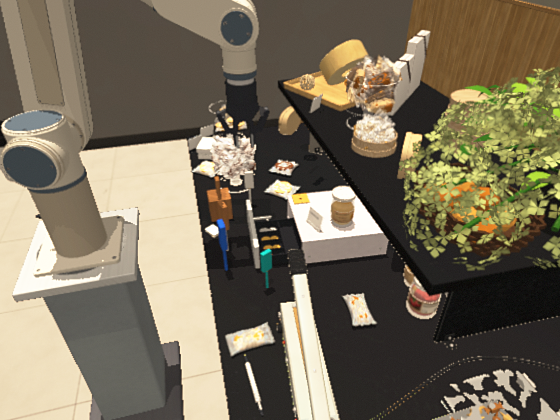

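```bash
python3 - <<'E'
from h import *
w=load('w17');a=load('a17')
p=onz(w,(286,175),.085);q=onz(w,(386,175),.085);print(p,q,(q-p)[0])
im=cv2.imread('pics/w17.png');cv2.imwrite('pics/z18.png',cv2.resize(im[110:220,265:395],None,fx=6,fy=5.4))
b=load('b17');print(tri(a,(180+441/4,170+303/4),b,(217,180)))
for s in('a0',):pass
A0=cv2.imread('pics/scene0.png');A1=cv2.imread('pics/a17.png')
cv2.imwrite('pics/z19.png',np.hstack([cv2.resize(x[235:310,260:330],None,fx=5,fy=5,interpolation=2) for x in(A0,A1)]))
E
```

```text
[ 0.49344751 -0.06380773  0.085     ] [ 0.60358446 -0.07170455  0.085     ] 0.11013695269367407
(array([0.41342392, 0.03861588, 0.13288466]), np.float64(0.004290964779598685))
```

View pics/z18.png

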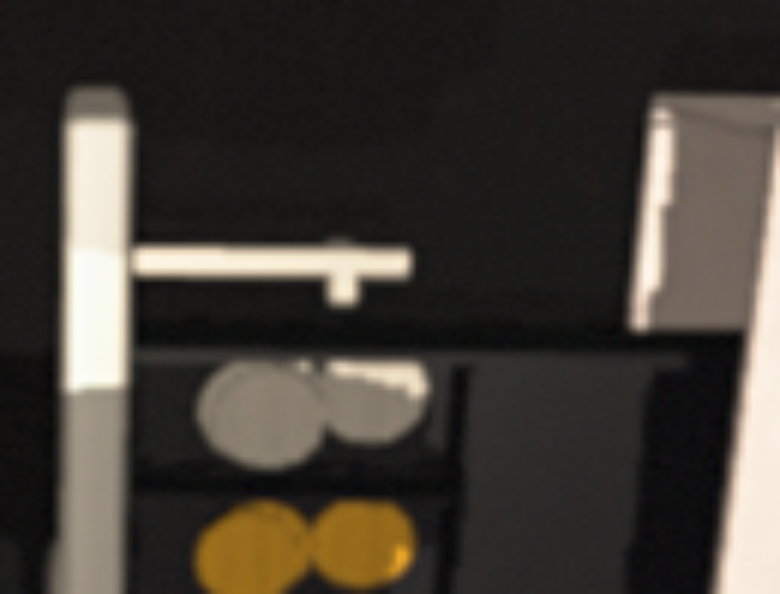

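View pics/z19.png

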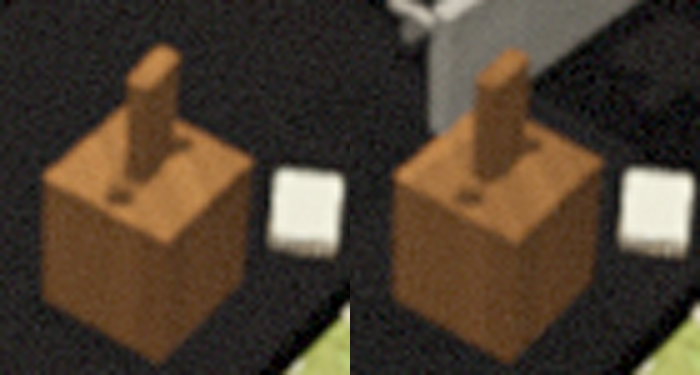

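```bash
python3 -c "
from plant import *
print(hand_in())"
```

```text
the job is handed in; nothing more can be done
None
```

I took the brown key from the block, found the plate's true hole with the wrist camera, and pressed gently down until the catch let go. I then put the key back in the block's middle hole and pulled the drawer out to its stop. I handed the job in at about 26 s of the 67 s, but it reports no verdict.

- **Key pressure:** the highest reading on the key was about 10 N, read at the end of each half-second move, against the 25 N limit. The drawer sprang out, and I saw that in the camera picture.
- **Drawer:** the pull ended against a rise to about 14 N. The gap to the housing measures about 110 to 112 mm, against the 115 mm stop and the 100 mm needed.
- **Key in the block:** it looks the same in the pictures from before and after. The two-view check of its top gave a height of 133 mm (136 expected). It was off sideways by about 7 mm, with a 4 mm ray mismatch. I put that down to roughly picked pixels and did not repeat it.
- **Bystanders:** the jar, sign, packs and labels look untouched in the last pictures, but I did not measure their positions.
- **Gripper:** it is open and clear above the drawer.

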